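# Set up a heat sink for inspection under the bench microscope

### The arm

A 6-joint arm with a two-finger parallel gripper is mounted at the origin on the work surface. World frame = base frame: x ahead of the robot, y to its left, z up, the work surface at z = 0. Lengths are in mm, angles in rad, forces in N, time in s.
With the tool pointing down it reaches from about 275 to 1000 mm from the base axis. Payload 8.4 kg.
Tool frame: the origin (TCP) lies at the very end of the fingers, on their centre line; the grasp point (between the pads) lies r.hold_point_z behind it (r.hold_point_z is the distance from the TCP to the grasp point, in mm); x points along the fingers, z is the direction in which the jaws open and shut, and the axes are right-handed (so a half turn about x gives the same grasp; the last joint's range is limited). The gripper opens to 85 mm and grips with 20 to 120 N. Pads are 22 mm wide; open, the fingers measure 114 mm over their backs; the gripper's body (76 mm by 85 mm) begins 54 mm behind the grasp point. The pads swing forward as they close: fully open they stand 13 mm farther back than shut.
Start: joints at [1.284, 0.353, 1.633, -0, 1.155, -0.002], TCP at [175.602, 599.826, 198.781] pointing down, gripper open.
Joint ranges: [-2.63, 2.63], [-0.92, 2.1], [0.06, 2.66], [-1.3, 4.44], [0, 2.69], [-3.02, 3.02]. Speed limits (rad/s): [2.22, 2.22, 2.79, 3.14, 3.14, 3.14].

### API

Orientations are given as [roll, pitch, yaw] about the fixed x, y, z axes, in that order (R = Rz(yaw) Ry(pitch) Rx(roll)).
In Python, from rig import r gives the robot as it stands.
- The arm moves only by the tool jog_arm, never from a script. Its argument "series" is a list of rows, each a list of 7 numbers: the turn, a rotation vector about the tool's x, y, z in degrees, then the shift along the tool's x, y, z in cm, then the opening, from 0 (shut) to 1 (fully open). In form: [[wx, wy, wz, tx, ty, tz, fingers], ...]. A call has 1 to 20 rows; each row shifts and turns the commanded pose from where the row before left it, along the tool's axes as they then stand; what a row does not reach is not made up. A row lasts 1/10 s, in which the tool goes at most 50 mm and 8.59 degrees, less where a joint would pass 70% of its speed; a pose out of reach is approached as far as the arm can. A call with a gripper value outside its range is refused whole. The fingers move at their own pace and stop on an object; "force" is the grip in N (left out, the last holds). Time passes only in rows, so rows that do not move let the fingers close. It gives the time, the measured TCP pose, the force and the opening at its end, in the units of the state.
- r.sense(): the state, without advancing time (a new reading comes with each control period).
- r.grab_frame(name): name is "side" or "top" or "wrist"; returns (picture, depth): 384x512x3 uint8, red, green, blue; 384x512 float32, mm along the optical axis (not along the pixel's ray), 0 where there is no reading.
- r.get_calibration(name): a dict with "mtx" (3x3 intrinsics, pixels), "position" and "rotation" of the camera in the world; the wrist camera has in their place "mount" (4x4, takes a point from camera to tool coordinates, whose origin is the TCP and whose axes are the tool frame's). Camera axes: x right, y down, z forward; pixel columns grow to the right and rows downward; lengths in mm; the calibration is good to about 2 mm. A picture is of the moment at which its call begins: read the wrist's pose just before it. get_calibration takes no time and is no camera call.
- r.sign_off(): hands the job in, once; it reports no verdict.
The state is a dict: "clock": time; "qpos": joint angles; "qvel": joint speeds; "joint_efforts": joint torques, N m; "eef_pos": TCP position; "tcp_rot": TCP orientation; "contact_force": force on the tool from outside, world axes, zero at the start; "wrist_torque": the same for the moment, N m; "opening": opening from 0.0 (shut) to 1.0 (fully open).
Only numpy, scipy, OpenCV 4.12 (cv2) and the standard library are available. Lean on these libraries where they do the work, as an engineer would, in place of code of your own. Each camera call takes 0.05 s, during which the arm holds its last target.

### The job

Get the finned heat sink ready for inspection: first lift the white diffuser slide out of its black stand and push it edgewise all the way down into the slot on top of the lamp housing. Then set the heat sink, fins up, gently on the domed rest under the microscope so that it stays balanced there by itself, close to level. Do not touch the microscope, which hangs low over the rest, and leave the tin, the tape roll and the mouse where they are.

Things in the scene. Friction and masses are not known exactly. Their poses are not given: they have to be found in the camera images.
- diffuser_center (a point): centre of the loose white diffuser slide, 55 mm above its foot: a plate 80 mm long (its x), 4 mm thick (its y), 94 mm high, topped by a grey grip bar 60 mm long (x), 14 mm thick (y), 20 mm high; 110 mm high in all. The bar's centre is 45 mm above this point
- diffuser: the same slide, 0.05 to 0.1 kg; origin at the centre of its foot edge. At the start it stands upright in a fixed black stand (110 x 70 mm, 42 mm high), its lowest 30 mm in an 8 mm wide slot that is open at its ends
- lamp_slot (a point): centre of the slot's mouth in the flat top of the fixed lamp housing. The slot runs along this point's x: 88 mm long, 9 mm wide (y), straight down 60 mm to a solid floor, no chamfer. With the slide fully home its centre is 5 mm below this point; either way round will do
- lamp: the grey lamp housing; origin under its centre; 110 mm along x, 100 mm along y, 110 mm high, round glass window on its +y face; the slot lies 10 mm to the +y side of its middle
- heatsink_center (a point): centre (and centre of mass) of the loose aluminium heat sink, 18 mm above its flat underside: a block 110 mm long (its x), 50 mm wide (its y), 36 mm high, lengthwise fins on its upper side. Its straight strong sides are to be gripped across y
- heatsink: the same heat sink, 0.18 to 0.35 kg; origin at the centre of its underside. At the start it lies flat on the table, fins up
- dome_top (a point): topmost point of the fixed domed rest: a grey rubber spherical cap of radius 80 mm, 140 mm across, its top 82 mm above the table. A heat sink resting off-centre rocks down on the heavy side, about 1 degree for each millimetre, and slides off if far off. Any yaw of the heat sink will do
- dome: the same domed rest; origin on the table under its top
- lens (a point): centre of the underside of the microscope's lens guard, a black cylinder of radius 30 mm, 222 mm above the table: 140 mm above the dome's top and 10 to 20 mm farther along the scope's x. Above it the body widens to radius 47 mm at 300 mm. A gripper pointing straight down does not fit under it: lean 30 to 45 degrees, best from the robot's side
- scope: the microscope and its stand, fixed; origin on the table straight below the lens. The upright post stands 300 mm to its +y side, the boom runs along y at 350 mm height, eyepieces point to +x.
- tin: bystander: round tip-cleaner tin, 68 mm across, 45 mm high, loose; origin under its centre; the heat sink and the tin may have swapped places
- tape: bystander: roll of tape lying flat, 90 mm across, 24 mm high; origin under its centre
- mouse: bystander: black computer mouse, 105 x 60 x 32 mm; origin under its centre
Not all that is in view belongs to the job. Several things look just like the heatsink: the one meant starts farthest to the robot's left.

How it is judged (in metres and radians):
On the way, in this order (a step that is already met when the one before it is completed fails the run):
1. the diffuser slide is fully home in the lamp's slot and let go (z of diffuser_center in the frame of lamp_slot between -0.012 and 0.001 m and horizontal distance between diffuser_center and lamp_slot below 0.008 m and angle between diffuser_center's own z axis and vertical below 0.12 rad and angle between the x axis of diffuser_center and the x axis of lamp_slot, either way round below 0.12 rad and not (contact force between the fingers and diffuser above 0.05 N)), for 0.2 s.
2. the heat sink is balanced on the dome and let go (horizontal distance between heatsink_center and dome_top below 0.025 m and z of heatsink_center in the frame of dome_top above 0.008 m and angle between heatsink_center's own z axis and vertical below 0.21 rad and contact force between heatsink and dome above 0.5 N and linear speed of heatsink below 0.02 m/s and not (contact force between the fingers and heatsink above 0.05 N)), for 0.3 s.
At the end, for the whole second after the job is handed in: The diffuser slide stands in the lamp's slot within 6 mm of its floor, within 8 mm of the slot's middle and 7 degrees of upright and of the slot's line; the heat sink rests on the dome fins up, at rest, its centre within 25 mm of the dome's top and within 12 degrees of level; both are let go (all of step 1 and all of step 2 and angular speed of heatsink below 0.15 rad/s); the robot touches nothing.
It fails at once if the microscope is touched with more than 2 N (contact force between anything else and scope above 2 N).
It fails at once if the heat sink is pressed on the dome with more than 50 N (contact force between heatsink and dome above 50 N).
It fails at once if the heat sink is dropped: out of the fingers it moves faster than 0.4 m/s (a fall of some 8 mm) (not (contact force between the fingers and heatsink above 0.05 N) and linear speed of heatsink above 0.4 m/s).
It fails at once if the tin, the tape roll or the mouse is moved more than 30 mm (distance of any of tin, tape, mouse from where it was at the start of the episode above 0.03 m).
It also fails if it takes over 58 s, if anything falls off the work surface, if the arm or the gripper's body presses on something with over 40 N, if the wrist force passes 120 N, or if a joint passes its speed limit or range.

## Working session

There is one attempt and no reset: what is moved stays moved. The work goes in short steps, Python scripts to look and compute and a tool call to move; the robot and the scene stay as the last step left them, time stands still between calls to the robot, and variables do not carry over. Pictures are saved under pics/ and viewed, and the job is handed in when it is done.

Besides the shell and the picture viewer there is one more tool, called after ">>>" by a JSON object that holds its "method" and its "body". jog_arm: Moves the arm, as the interface text tells. Its arguments: {"type":"object","properties":{"series":{"type":"array"},"force":{"type":"number"}},"required":["series"]}

```bash
ls; mkdir -p pics; python3 - <<'E'
from rig import r
import cv2,numpy as np
print(r.sense(), r.hold_point_z)
for n in ["side","top","wrist"]:
    p,d=r.grab_frame(n); cv2.imwrite(f"pics/{n}0.png",p[:,:,::-1]); np.savez(f"pics/{n}0.npz",p=p,d=d)
    print(n,r.get_calibration(n))
E
```

```text
pics
{'clock': 0.0, 'qpos': array([ 1.28360885e+00,  3.53660496e-01,  1.63414304e+00,  1.36515389e-05,
        1.15521692e+00, -2.40336025e-03]), 'qvel': array([ 0.0012504 , -0.00044232, -0.00059848, -0.00113267, -0.00120619,
        0.00011974]), 'joint_efforts': array([ 1.23670168e-03, -6.05251694e+01, -3.42090297e+01,  1.96454716e-04,
        9.06103291e-03,  1.59944352e-05]), 'eef_pos': array([175.44004056, 599.31459213, 198.05020025]), 'tcp_rot': array([ 3.13044769,  1.56936846, -1.86673093]), 'contact_force': array([ 0.2180061 , -0.08177174,  0.19935333]), 'wrist_torque': array([ 0.00937971,  0.00431917, -0.00486587]), 'opening': 1.0014583568504802} 18.700000000000003
side {'mtx': array([[410.87056288,   0.        , 249.16193089],
       [  0.        , 410.87056288, 190.20009357],
       [  0.        ,   0.        ,   1.        ]]), 'position': array([ 379.39493247, -957.18695626,  694.6413683 ]), 'rotation': array([-2.11103977,  0.01897356, -0.11106117])}
top {'mtx': array([[362.06141066,   0.        , 254.82156811],
       [  0.        , 362.06141066, 181.21737201],
       [  0.        ,   0.        ,   1.        ]]), 'position': array([ 257.34373012,  -76.54757882, 1273.94190449]), 'rotation': array([-2.92594925e+00,  2.66072997e-04, -1.52927285e+00])}
wrist {'mtx': array([[328.82458438,   0.        , 257.95882914],
       [  0.        , 328.82458438, 191.97926746],
       [  0.        ,   0.        ,   1.        ]]), 'mount': array([[-8.99653130e-04, -2.65357594e-01,  9.64149645e-01,
        -1.75127013e+02],
       [ 1.33669680e-03, -9.64149493e-01, -2.65356305e-01,
         6.70108276e+01],
       [ 9.99998702e-01,  1.05004711e-03,  1.22210276e-03,
         5.33329570e-01],
       [ 0.00000000e+00,  0.00000000e+00,  0.00000000e+00,
         1.00000000e+00]])}
```

View pics/side0.png

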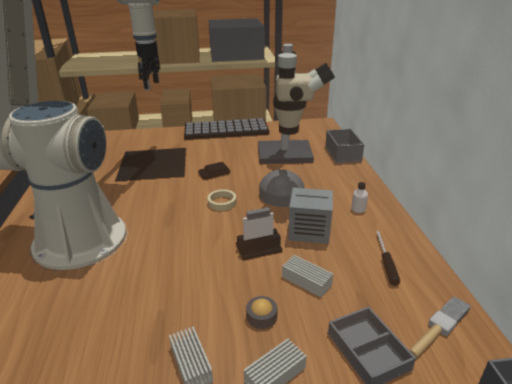

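View pics/top0.png

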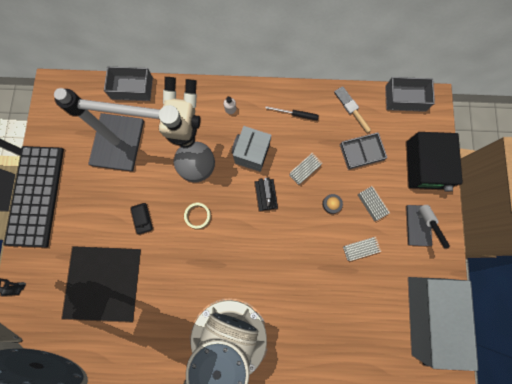

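View pics/wrist0.png

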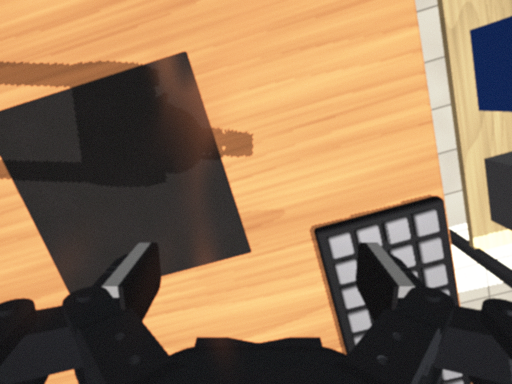

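```bash
cat > h.py <<'E'
import numpy as np,cv2
from scipy.spatial.transform import Rotation as R
from rig import r
def cam(n,s=None):
    c=r.get_calibration(n)
    if 'mount' in c:
        s=s or r.sense(); T=np.eye(4);T[:3,:3]=R.from_euler('xyz',s['tcp_rot']).as_matrix();T[:3,3]=s['eef_pos'];T=T@c['mount'];return c['mtx'],T[:3,:3],T[:3,3]
    return c['mtx'],R.from_euler('xyz',c['rotation']).as_matrix(),c['position']
def cloud(d,C):
    K,Rm,t=C; v,u=np.mgrid[:d.shape[0],:d.shape[1]]
    P=np.stack([(u-K[0,2])/K[0,0]*d,(v-K[1,2])/K[1,1]*d,d],-1)
    P=P@Rm.T+t; P[d<=0]=np.nan; return P
def ray(uv,z,C):
    K,Rm,t=C; uv=np.atleast_2d(uv).astype(float)
    D=np.c_[(uv[:,0]-K[0,2])/K[0,0],(uv[:,1]-K[1,2])/K[1,1],np.ones(len(uv))]@Rm.T
    return t+D*((z-t[2])/D[:,2])[:,None]
def proj(P,C):
    K,Rm,t=C; q=(np.atleast_2d(P)-t)@Rm; return np.c_[q[:,0]/q[:,2]*K[0,0]+K[0,2],q[:,1]/q[:,2]*K[1,1]+K[1,2]]
def grab(n,name):
    s=r.sense(); p,d=r.grab_frame(n); cv2.imwrite(f"pics/{name}.png",p[:,:,::-1]); return p,d,cam(n,s),s
E
python3 - <<'E'
from h import *
for n in ["top","side"]:
    f=np.load(f"pics/{n}0.npz");p,d=f['p'],f['d'];C=cam(n);P=cloud(d,C)
    print(n, C[1].round(2).tolist())
    if n=="top":
        for nm,(u,v) in dict(table=(300,250),dome=(194,161),lamp=(252,148),diff=(265,194),hs=(306,169),tin=(333,204),tape=(197,204),mouse=(142,218)).items(): print(nm,P[v,u].round())
    print(np.isnan(P[...,0]).mean())
p=np.load("pics/top0.npz")['p'][80:260,120:400];cv2.imwrite("pics/topz.png",cv2.resize(p[:,:,::-1],None,fx=2.8,fy=2.8,interpolation=cv2.INTER_CUBIC))
p=np.load("pics/side0.npz")['p'][150:310,190:380];cv2.imwrite("pics/sidez.png",cv2.resize(p[:,:,::-1],None,fx=3.7,fy=3.7,interpolation=cv2.INTER_CUBIC))
E
```

```text
top [[0.04, -0.98, 0.21], [-1.0, -0.04, 0.01], [-0.0, -0.21, -0.98]]
table [ 299. -230.    4.]
dome [581. 145.  79.]
lamp [626. -51. 109.]
diff [ 470. -101.  114.]
hs [ 588. -248.    6.]
tin [ 458. -336.   44.]
tape [441. 133.  26.]
mouse [384. 317.  31.]
0.004175821940104167
side [[0.99, -0.07, 0.09], [-0.11, -0.51, 0.85], [-0.02, -0.86, -0.51]]
0.0039215087890625
```

View pics/topz.png

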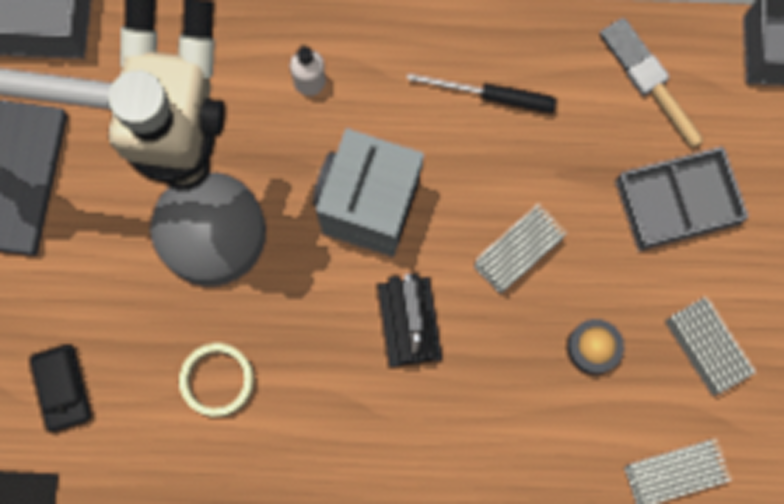

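View pics/sidez.png

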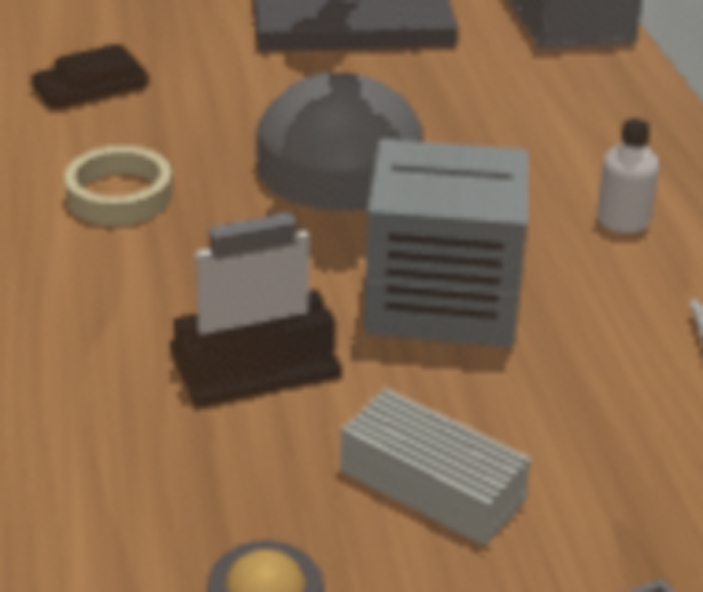

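```bash
python3 - <<'E'
from h import *
from scipy.optimize import least_squares
for n in ["top","side"]:
    f=np.load(f"pics/{n}0.npz");p,d=f['p'].astype(int),f['d'];C=cam(n);P=cloud(d,C)
    X,Y,Z=P[...,0],P[...,1],P[...,2]
    print("==",n,"table z",np.nanmedian(Z[(abs(X-300)<80)&(abs(Y+100)<80)]))
    def reg(m,nm):
        m=m.astype(np.uint8); k,l,st,c=cv2.connectedComponentsWithStats(m)
        if k<2: print(nm,'none');return
        i=1+st[1:,4].argmax(); v,u=np.where(l==i); q=P[v,u]
        rc=cv2.minAreaRect(q[:,:2].astype(np.float32)); print(nm,len(v),np.round(rc[0],1),np.round(rc[1],1),round(rc[2],1),'z',np.nanmedian(q[:,2]).round(1))
    near=lambda x,y,rr: np.hypot(X-x,Y-y)<rr
    lm=(abs(Z-110)<7)&near(610,-60,110)
    reg(lm,'lamptop')
    # slot: dark pixels on lamp top
    g=p.sum(2)
    hull=cv2.convexHull(np.argwhere(lm)[:,::-1].astype(np.int32))
    mm=np.zeros(lm.shape,np.uint8);cv2.fillConvexPoly(mm,hull,1);mm=cv2.erode(mm,np.ones((3,3)))
    med=np.median(g[mm>0]); dk=((g<0.7*med)&(mm>0)).astype(np.uint8)
    k,l,st,c=cv2.connectedComponentsWithStats(dk);i=1+st[1:,4].argmax();v,u=np.where(l==i)
    w=ray(np.c_[u,v],110,C)[:,:2];rc=cv2.minAreaRect(w.astype(np.float32));print('slot',len(u),med,w.mean(0).round(1),rc)
    reg((Z>95)&near(465,-100,70),'bar')
    reg((Z>20)&(Z<45)&near(590,-250,100),'hs')
    reg((abs(Z-45)<6)&near(458,-336,70),'tin')
    m=near(590,145,85)&(Z>25)&(Z<90)&(p.max(2)-p.min(2)<25)
    q=P[m]; 
    fs=least_squares(lambda t:np.linalg.norm(q-t,axis=1)-80,[590,145,2],loss='soft_l1',f_scale=2); print('dome',fs.x,len(q),np.abs(fs.fun).mean())
    m=(Z>205)&near(600,145,140); 
    reg(m&(Z<300),'scope')
E
```

```text
== top table z -0.046928731146181235
lamptop 884 [637.1 -49. ] [100.6 111.1] 73.4 z 110.2
slot 277 471.0 [571.1 -70.6] ((577.2373657226562, -75.47792053222656), (94.19578552246094, 114.88906860351562), 27.620271682739258)
bar 93 [ 485.9 -104.7] [79.7 14.1] 10.6 z 121.1
hs 275 [ 584.6 -241.4] [ 50.1 112. ] 44.4 z 34.9
tin 72 [ 460.2 -338.5] [32.1 31.2] 89.9 z 42.3
dome [595.01917191 157.05328006   1.79292475] 1168 1.57649997210975
scope 61 [585.3 137.3] [27. 51.] 28.7 z 238.7
== side table z -1.4674351606396954
lamptop 895 [636.5 -51.2] [107.2 109.1] 73.7 z 108.3
slot 375 392.0 [574.7 -91. ] ((587.2398071289062, -102.35868835449219), (106.3145751953125, 132.1419677734375), 40.29656982421875)
bar 265 [ 485.6 -106.9] [79.7 18.1] 14.0 z 111.9
hs 909 [ 583.6 -242.5] [ 54.  113.2] 44.3 z 32.6
tin 107 [ 460.6 -339.3] [28.1 27.4] 20.8 z 41.2
dome [5.95564627e+02 1.56929170e+02 4.15489637e-01] 941 1.4781118668086755
scope 542 [606.6 127. ] [46.8 81.2] 81.7 z 263.3
```

```bash
cat >> h.py <<'E'
def tcp(s=None):
    s=s or r.sense(); return R.from_euler('xyz',s['tcp_rot']).as_matrix(),s['eef_pos']
def delta(Rt,pt,s=None):
    # rotation vector deg (tool), shift cm in present tool axes, shift in target tool axes
    Rn,p=tcp(s); dp=(np.array(pt)-p)/10
    print('rotvec deg',np.rad2deg(R.from_matrix(Rn.T@Rt).as_rotvec()).round(2),'shift now-axes cm',(Rn.T@dp).round(3),'shift target-axes cm',(Rt.T@dp).round(3))
def tool(x,z):
    x=np.array(x,float);x/=np.linalg.norm(x);z=np.array(z,float);z-=x*(x@z);z/=np.linalg.norm(z);return np.c_[x,np.cross(z,x),z]
E
python3 - <<'E'
from h import *
Rn,p=tcp();print(Rn.round(3),p)
C=cam("top")
print(ray([[374/2.8+120,148/2.8+80],[352/2.8+120,210/2.8+80]],110,C))
C=cam("side")
print(ray([[391/3.7+190,167/3.7+150],[512/3.7+190,176/3.7+150]],110,C))
E
```

```text
[[-0.    -0.96   0.281]
 [-0.001  0.281  0.96 ]
 [-1.     0.    -0.001]] [175.48376378 599.47233523 198.23693589]
[[679.58871909 -54.45259867 110.        ]
 [600.48302589 -31.49958677 110.        ]]
[[598.02426283 -30.64039663 110.        ]
 [681.55469099 -55.05891873 110.        ]]
```

>>> {"method": "jog_arm", "body": {"series": [[0,0,0,-0.5,-2,-2.75,1],[0,0,0,-0.5,-2,-2.75,1],[0,0,0,-0.5,-2,-2.75,1],[0,0,0,-0.5,-2,-2.75,1],[0,0,0,-0.5,-2,-2.75,1],[0,0,0,-0.5,-2,-2.75,1],[0,0,0,-0.5,-2,-2.75,1],[0,0,0,-0.5,-2,-2.75,1],[0,0,0,-0.5,-2,-2.75,1],[0,0,0,-0.5,-2,-2.75,1],[0,0,0,-0.5,-2,-2.75,1],[0,0,0,-0.5,-2,-2.75,1],[0,0,0,-0.5,-2,-2.75,1],[0,0,0,-0.5,-2,-2.75,1],[0,0,0,-0.5,-2,-2.75,1],[0,0,0,-0.5,-2,-2.75,1],[0,0,0,-0.5,-2,-2.75,1],[0,0,0,-0.5,-2,-2.75,1],[0,0,0,-0.5,-2,-2.75,1],[0,0,0,-0.5,-2,-2.75,1]]}}

```text
clock: 2.15
eef_pos: [405.1, -41.9, 299.0]
tcp_rot: [-0.974, 1.571, 0.312]
contact_force: [0.3, 0.3, -0.2]
opening: 1.0
```

```bash
python3 - <<'E'
from h import *
s=r.sense();print(s['qpos'].round(3),s['eef_pos'],tcp(s)[0].round(3))
delta(tool([0,0,-1],[-.1,1,0]),[612,-90,265],s)
E
```

```text
[-0.107 -0.097  1.931  0.     1.307 -1.393] [405.06062185 -41.86552929 298.99178837] [[ 0.    -0.96   0.281]
 [ 0.     0.281  0.96 ]
 [-1.    -0.     0.   ]]
rotvec deg [-2.204e+01  0.000e+00  1.000e-02] shift now-axes cm [  3.403 -21.212   1.199] shift target-axes cm [  3.399 -20.112  -6.849]
```

>>> {"method": "jog_arm", "body": {"series": [[-5.5,0,0,0,0,0,1],[-5.5,0,0,0,0,0,1],[-5.5,0,0,0,0,0,1],[-5.5,0,0,0,0,0,1],[0,0,0,0.5,-2.9,-1,1],[0,0,0,0.5,-2.9,-1,1],[0,0,0,0.5,-2.9,-1,1],[0,0,0,0.5,-2.9,-1,1],[0,0,0,0.5,-2.9,-1,1],[0,0,0,0.5,-2.9,-1,1],[0,0,0,0.5,-2.9,-1,1],[0,0,0,0,0,0,1],[0,0,0,0,0,0,1]]}}

```text
clock: 3.45
eef_pos: [613.4, -89.9, 262.9]
tcp_rot: [1.325, 1.569, 2.995]
contact_force: [-0.1, 0.1, -0.8]
opening: 0.996
```

```bash
python3 - <<'E'
from h import *
p,d,C,s=grab("wrist","w1"); print(s['clock'],s['eef_pos'],s['qvel'].round(3)); np.savez("pics/w1.npz",p=p,d=d,K=C[0],R=C[1],t=C[2])
E
```

```text
3.45 [613.40935198 -89.92894666 262.87238409] [ 0.002 -0.03   0.022  0.001  0.002 -0.001]
```

View pics/w1.png

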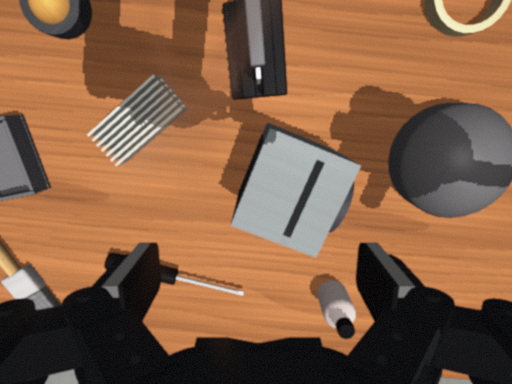

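```bash
python3 - <<'E'
from h import *
from scipy.optimize import least_squares
f=np.load("pics/w1.npz");p,d=f['p'].astype(int),f['d'];C=(f['K'],f['R'],f['t']);P=cloud(d,C);X,Y,Z=np.moveaxis(P,-1,0)
g=p.sum(2)
m=np.zeros(g.shape,bool);m[155:242,282:328]=1;m&=g<150
k,l,st,c=cv2.connectedComponentsWithStats(m.astype(np.uint8));i=1+st[1:,4].argmax();v,u=np.where(l==i)
w=ray(np.c_[u,v],110,C)[:,:2];print('slot',len(u),w.mean(0),cv2.minAreaRect(w.astype(np.float32)))
near=lambda x,y,rr: np.hypot(X-x,Y-y)<rr
def reg(m,nm):
    k,l,st,c=cv2.connectedComponentsWithStats(m.astype(np.uint8));i=1+st[1:,4].argmax();v,u=np.where(l==i);q=P[v,u];rc=cv2.minAreaRect(q[:,:2].astype(np.float32))
    print(nm,len(v),np.round(rc[0],1),np.round(rc[1],1),round(rc[2],1),np.nanmedian(q[:,2]).round(1),'rows',v.min(),v.max())
    return q
reg((abs(Z-110)<5)&near(637,-50,100),'lamptop')
reg((Z>116)&(Z<126)&near(485,-105,70),'bartop')
reg((Z>25)&(Z<45)&near(584,-242,90),'hs')
reg((abs(Z-42)<5)&near(484,-104,90),'stand')
m=near(595,157,75)&(Z>25)&(p.max(2)-p.min(2)<25);q=P[m]
fs=least_squares(lambda t:np.linalg.norm(q-t,axis=1)-80,[590,145,2],loss='soft_l1',f_scale=2); print('dome',fs.x,len(q),np.abs(fs.fun).mean())
print('table',np.nanmedian(Z[near(560,-130,40)&(Z<20)]))
E
```

```text
slot 373 [636.62868384 -38.65788065] ((639.2250366210938, -39.46713638305664), (5.635076522827148, 82.83135986328125), 73.73416900634766)
lamptop 9282 [636.8 -49.8] [100.4 110.5] 73.8 110.0 rows 128 256
bartop 1044 [ 488.9 -104.8] [53.4 14. ] 10.6 121.7 rows 0 66
hs 450 [ 567.5 -258.4] [  3.6 110.3] 44.5 35.0 rows 74 135
stand 1141 [ 492.6 -116.4] [101.9  16. ] 10.7 41.7 rows 0 97
dome [594.07918173 156.58855927   1.91176331] 10683 0.609186901820637
table -0.0069836260519196
```

```bash
python3 - <<'E'
from h import *
a=np.deg2rad(100.6)
delta(tool([0,0,-1],[np.cos(a),np.sin(a),0]),[485.6,-105.4,165])
E
```

```text
rotvec deg [-4.92  0.03 -0.08] shift now-axes cm [ 9.852 12.82  -0.296] shift target-axes cm [ 9.833 12.812  0.809]
```

>>> {"method": "jog_arm", "body": {"series": [[-4.9,0,0,0,0,0,1],[0,0,0,1.96,2.56,0.16,1],[0,0,0,1.96,2.56,0.16,1],[0,0,0,1.96,2.56,0.16,1],[0,0,0,1.96,2.56,0.16,1],[0,0,0,1.96,2.56,0.16,1],[0,0,0,0,0,0,1],[0,0,0,0,0,0,1],[0,0,0,0,0,0,1]]}}

```text
clock: 4.4
eef_pos: [487.9, -105.7, 167.1]
tcp_rot: [-1.941, 1.568, -0.186]
contact_force: [0.0, 0.3, -0.3]
opening: 0.997
```

```bash
python3 - <<'E'
from h import *
a=np.deg2rad(100.6)
p,d,C,s=grab("wrist","w2")
delta(tool([0,0,-1],[np.cos(a),np.sin(a),0]),[485.6,-105.4,94],s)
P=cloud(d,C);Z=P[...,2];X=P[...,0];Y=P[...,1]
m=(Z>114)&(Z<128)&(np.hypot(X-485,Y+105)<45)
v,u=np.where(m);q=P[m];print(len(v),cv2.minAreaRect(q[:,:2].astype(np.float32)),np.median(q[:,2]),v.min(),v.max())
E
```

```text
rotvec deg [-0.01 -0.06  0.14] shift now-axes cm [7.31  0.24  0.075] shift target-axes cm [7.31  0.222 0.068]
1637 ((485.0111389160156, -105.30328369140625), (59.235145568847656, 13.785087585449219), 11.007705688476562) 121.87564272118459 153 235
```

View pics/w2.png

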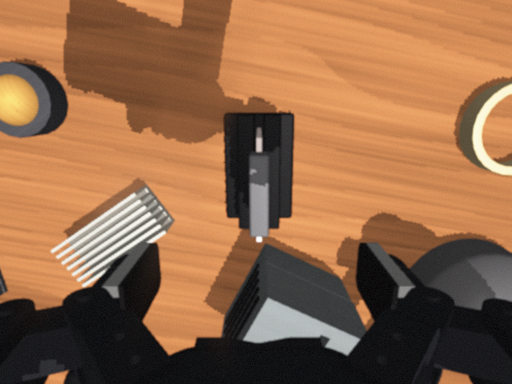

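>>> {"method": "jog_arm", "body": {"series": [[0,0,0,0,0.27,0.05,1],[0,0,0,2,0,0,1],[0,0,0,2,0,0,1],[0,0,0,2,0,0,1],[0,0,0,1.3,0,0,1],[0,0,0,0,0,0,1],[0,0,0,0,0,0,1],[0,0,0,0,0,0,0],[0,0,0,0,0,0,0],[0,0,0,0,0,0,0],[0,0,0,0,0,0,0],[0,0,0,0,0,0,0],[0,0,0,0,0,0,0],[0,0,0,0,0,0,0],[0,0,0,0,0,0,0]], "force": 30}}

```text
clock: 5.95
eef_pos: [483.8, -105.6, 92.8]
tcp_rot: [1.317, 1.571, 3.072]
contact_force: [0.2, 0.6, -0.3]
opening: 0.003
```

```bash
python3 - <<'E'
from h import *
p,d,C,s=grab("wrist","w3");print(s['opening'],tcp(s)[0].round(3)); grab("side","s3")
p=cv2.imread("pics/s3.png")[180:280,190:350];cv2.imwrite("pics/s3z.png",cv2.resize(p,None,fx=4,fy=4,interpolation=cv2.INTER_CUBIC))
E
```

```text
0.0028385735089138525 [[-0.    -0.983 -0.184]
 [ 0.    -0.184  0.983]
 [-1.     0.     0.   ]]
```

View pics/w3.png

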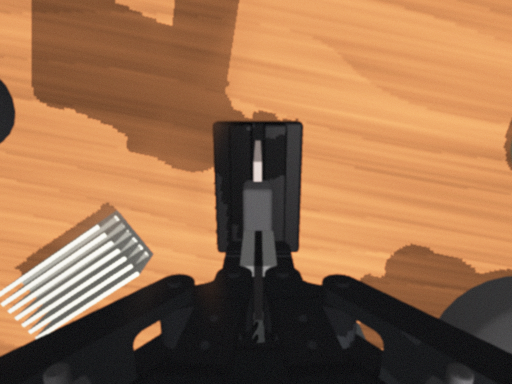

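View pics/s3z.png

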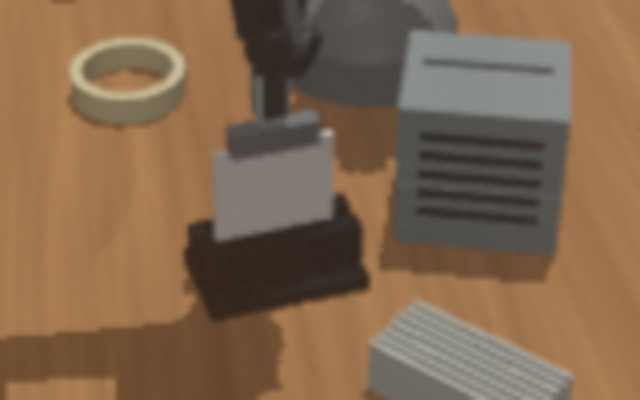

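```bash
python3 - <<'E'
from h import *
for n,box in (("wrist",(195,275,8,230,290,10)),("side",(195,232,3,245,280,4))):
    p,d=r.grab_frame(n);C=cam(n);P=cloud(d,C);a,b,c,e,f,g=box
    print(n)
    for v in range(a,b,c): print(v,[tuple(int(t) for t in np.nan_to_num(P[v,u])) for u in range(e,f,g)])
    print(proj(tcp()[1],C))
p=cv2.imread("pics/w3.png")[160:384,180:340];cv2.imwrite("pics/w3z.png",cv2.resize(p,None,fx=2.6,fy=2.6))
E
```

```text
wrist
195 [(485, -124, 40), (483, -117, 41), (459, -113, 121), (458, -108, 121), (458, -103, 120), (478, -89, 42)]
203 [(491, -124, 40), (489, -116, 41), (463, -112, 120), (462, -107, 121), (461, -103, 121), (484, -88, 42)]
211 [(497, -123, 40), (495, -115, 42), (467, -111, 120), (466, -107, 120), (465, -102, 121), (490, -87, 40)]
219 [(503, -122, 39), (501, -114, 42), (471, -111, 121), (470, -106, 122), (469, -101, 121), (496, -86, 42)]
227 [(521, -121, 11), (507, -113, 41), (475, -110, 121), (474, -105, 122), (473, -100, 121), (502, -84, 42)]
235 [(527, -120, 13), (513, -112, 43), (473, -110, 135), (472, -106, 135), (472, -101, 135), (508, -83, 42)]
243 [(479, -118, 134), (477, -114, 136), (473, -110, 143), (472, -106, 144), (472, -102, 143), (475, -96, 134)]
251 [(479, -117, 142), (478, -113, 142), (473, -110, 151), (472, -106, 151), (0, 0, 0), (475, -97, 142)]
259 [(479, -117, 149), (474, -113, 157), (473, -109, 157), (473, -106, 157), (472, -102, 157), (475, -97, 150)]
267 [(472, -116, 167), (473, -113, 166), (474, -109, 161), (473, -106, 162), (471, -103, 165), (469, -100, 168)
[... 1375 characters left out ...]
 (514, -103, 90), (524, -100, 86), (557, 18, 1)]
222 [(451, -115, 95), (461, -112, 92), (471, -113, 91), (482, -108, 87), (493, -106, 84), (503, -104, 82), (514, -100, 78), (525, -99, 76), (555, 8, -2)]
225 [(451, -114, 85), (461, -113, 83), (471, -110, 80), (482, -109, 78), (493, -105, 74), (503, -106, 74), (514, -101, 69), (525, -98, 66), (552, -8, 0)]
228 [(450, -114, 75), (461, -113, 74), (471, -108, 69), (482, -106, 67), (493, -103, 63), (503, -104, 63), (514, -101, 60), (525, -100, 58), (550, -18, -3)]
231 [(450, -114, 66), (461, -111, 63), (472, -106, 58), (482, -107, 58), (492, -106, 56), (503, -104, 53), (514, -102, 51), (524, -102, 50), (538, -89, 39)]
[[257.35731066 219.55157838]]
```

View pics/w3z.png

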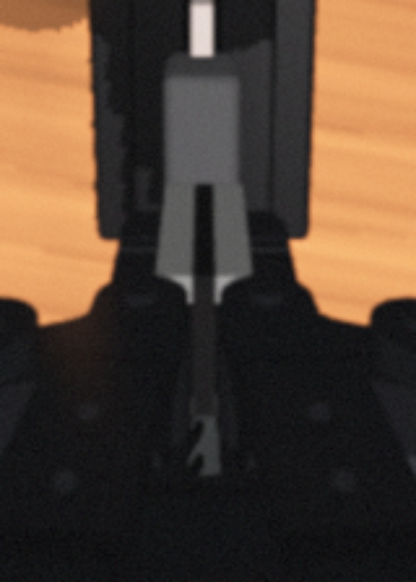

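```bash
python3 - <<'E'
from h import *
M=r.get_calibration("wrist")["mount"];C=(r.get_calibration("wrist")["mtx"],M[:3,:3],M[:3,3])
f=np.load("pics/w1.npz");P=cloud(f['d'],C)
for u in (110,125,140,155,365,380,400):
    print(u,[(v,)+tuple(int(t) for t in np.nan_to_num(P[v,u])) for v in range(238,330,8)])
print(proj([[0,0,0],[-37.5,0,0]],C))
# now (shut)
p,d=r.grab_frame("wrist");P=cloud(d,C)
for u in (240,248,268,280): print(u,[(v,)+tuple(int(t) for t in np.nan_to_num(P[v,u])) for v in range(222,300,6)])
print(r.sense())
E
```

```text
110 [(238, 263, -123, -212), (246, 263, -135, -213), (254, 246, -139, -206), (262, 238, -147, -203), (270, -65, 6, -53), (278, -78, 10, -48), (286, -83, 10, -46), (294, -89, 12, -42), (302, -93, 11, -41), (310, -96, 11, -39), (318, -106, 16, -35), (326, -111, 17, -32)]
125 [(238, 262, -122, -189), (246, 262, -135, -191), (254, -53, 6, -53), (262, -66, 10, -47), (270, -72, 10, -45), (278, -79, 11, -42), (286, -80, 9, -42), (294, -82, 7, -41), (302, -83, 4, -41), (310, -103, 16, -32), (318, -107, 16, -31), (326, -110, 16, -30)]
140 [(238, 262, -122, -168), (246, -54, 11, -46), (254, -60, 10, -44), (262, -67, 10, -42), (270, -66, 7, -42), (278, -67, 4, -42), (286, -69, 2, -41), (294, -69, 0, -42), (302, -71, -3, -41), (310, -70, -6, -42), (318, -72, -8, -42), (326, -109, 16, -26)]
155 [(238, 262, -122, -147), (246, -49, 8, -42), (254, -50, 5, -42), (262, -49, 1, -42), (270, -51, 0, -42), (278, -52, -4, -42), (286, -53, -7, -42), (294, -55, -10, -41), (302, 261, -227, -155), (310, 261, -241, -156), (318, 262, -255, -157), (326, 260, -269, -158)]
365 [(238, 262, -122, 154), (246, -53, 10,
[... 1768 characters left out ...]
 (288, -85, 11, 7), (294, -90, 12, 7)]
{'clock': 6.2, 'qpos': array([-2.17925046e-01,  2.90406221e-01,  2.00168393e+00,  3.07716492e-07,
        8.49535274e-01, -1.97341562e+00]), 'qvel': array([-0.00016164, -0.00079069,  0.00088448, -0.00101295,  0.00192865,
       -0.00108625]), 'joint_efforts': array([-1.21582736e-03, -4.83322835e+01, -2.65688950e+01, -2.07220182e-04,
        1.01565267e-03, -1.74715206e-05]), 'eef_pos': array([ 483.83436919, -105.60468651,   92.76724321]), 'tcp_rot': array([1.1611251 , 1.57076356, 2.91661547]), 'contact_force': array([ 0.40471439, -0.08445322, -0.07522159]), 'wrist_torque': array([ 0.02627538, -0.01868935, -0.02182805]), 'opening': 0.0012397116308252559}
```

>>> {"method": "jog_arm", "body": {"series": [[0,0,0,0,0,0,1],[0,0,0,0,-0.12,0,1],[0,0,0,0,0,0,1],[0,0,0,0,0,0,1],[0,0,0,0,0,0,1],[0,0,0,0,0,0,1],[0,0,0,0,0,0,1],[0,0,0,1.2,0,0,1],[0,0,0,1.3,0,0,1],[0,0,0,1.3,0,0,1],[0,0,0,0,0,0,1],[0,0,0,0,0,0,0],[0,0,0,0,0,0,0],[0,0,0,0,0,0,0],[0,0,0,0,0,0,0],[0,0,0,0,0,0,0],[0,0,0,0,0,0,0],[0,0,0,0,0,0,0]], "force": 30}}

```text
clock: 8.0
eef_pos: [485.3, -105.5, 55.1]
tcp_rot: [-2.065, 1.57, -0.309]
contact_force: [-1.1, -0.7, 4.9]
opening: 0.156
```

>>> {"method": "jog_arm", "body": {"series": [[0,0,0,-1.5,0,0,0],[0,0,0,-2,0,0,0],[0,0,0,-2,0,0,0],[0,0,0,-2,0,0,0],[0,0,0,-2,0,0,0],[0,0,0,-2,0,0,0],[0,0,0,-2,0,0,0],[0,0,0,-1,0,0,0],[0,0,0,0,0,0,0],[0,0,0,0,0,0,0]]}}

```text
clock: 9.0
eef_pos: [484.6, -105.3, 199.0]
tcp_rot: [1.131, 1.57, 2.886]
contact_force: [-0.6, -0.3, -0.9]
opening: 0.161
```

```bash
python3 - <<'E'
from h import *
p,d,C,s=grab("wrist","w4");print(s['opening'],s['eef_pos'],s['contact_force'])
np.savez("pics/w4.npz",p=p,d=d,K=C[0],R=C[1],t=C[2])
p,d,C,s=grab("side","s4");np.savez("pics/s4.npz",p=p,d=d)
P=cloud(d,C);X,Y,Z=np.moveaxis(P,-1,0)
for nm,m in dict(plate=(abs(X-486)<50)&(abs(Y+105)<25)&(Z>120)&(Z<230)&(p.min(2)>95)).items():
    q=P[m];print(nm,len(q));A=q-q.mean(0);U,S,V=np.linalg.svd(A,full_matrices=False);print(q.mean(0),V[2],S/np.sqrt(len(q)),q.min(0),q.max(0))
cv2.imwrite("pics/s4z.png",cv2.resize(p[60:260,190:390,::-1],None,fx=3,fy=3,interpolation=cv2.INTER_CUBIC))
E
```

```text
0.16126373230083887 [ 484.59789089 -105.28030417  199.04596975] [-0.61197261 -0.26279785 -0.89111933]
plate 838
[ 484.60028699 -107.00312387  192.27411637] [-0.18370177  0.98296391  0.00596722] [23.67323383 21.29708729  1.54457958] [ 445.58878306 -118.78557085  153.29652999] [524.6157352  -96.72599605 229.93098239]
```

View pics/w4.png

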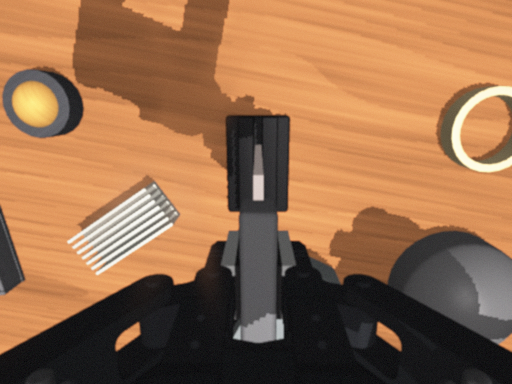

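View pics/s4z.png

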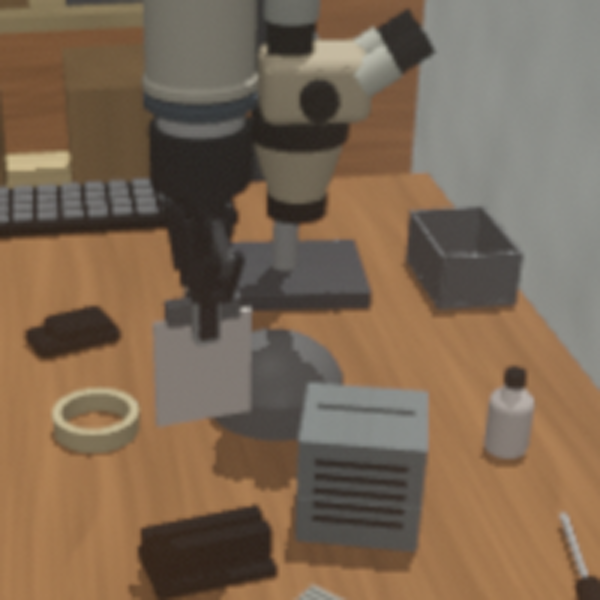

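```bash
python3 - <<'E'
from h import *
a=np.deg2rad(73.8)
delta(tool([0,0,-1],[np.cos(a),np.sin(a),0]),[639.2,-40.2,165])
E
```

```text
rotvec deg [ 2.678e+01  2.000e-02 -1.100e-01] shift now-axes cm [  3.336 -16.427   3.543] shift target-axes cm [  3.362 -13.062  10.565]
```

>>> {"method": "jog_arm", "body": {"series": [[5.36,0,0,0,0,0,0],[5.36,0,0,0,0,0,0],[5.36,0,0,0,0,0,0],[5.36,0,0,0,0,0,0],[5.36,0,0,0,0,0,0],[0,0,0,0,-2.18,1.76,0],[0,0,0,0,-2.18,1.76,0],[0,0,0,0,-2.18,1.76,0],[0,0,0,0,-2.18,1.76,0],[0,0,0,0,-2.18,1.76,0],[0,0,0,0,-2.18,1.76,0],[0,0,0,1.6,0,0,0],[0,0,0,1.6,0,0,0],[0,0,0,0,0,0,0],[0,0,0,0,0,0,0],[0,0,0,0,0,0,0]]}}

```text
clock: 10.7
eef_pos: [640.4, -40.6, 168.3]
tcp_rot: [-1.404, 1.57, -0.116]
contact_force: [0.3, -0.5, -1.2]
opening: 0.16
```

```bash
python3 - <<'E'
from h import *
s=r.sense();print(s['opening'],s['eef_pos'],s['contact_force'],tcp(s)[0].round(4))
p,d,C,s=grab("side","s5")
P=cloud(d,C);X,Y,Z=np.moveaxis(P,-1,0)
m=(abs(X-640)<60)&(abs(Y+40)<35)&(Z>125)&(Z<205)&(p.min(2)>95);q=P[m];V=np.linalg.svd(q-q.mean(0),full_matrices=False)[2];print(len(q),q.mean(0),V[2],q.min(0),q.max(0))
m=(abs(Z-110)<6)&(np.hypot(X-637,Y+50)<100)&(p.min(2)>95);print(cv2.minAreaRect(P[m][:,:2].astype(np.float32)))
cv2.imwrite("pics/s5z.png",cv2.resize(p[120:270,240:390,::-1],None,fx=4,fy=4,interpolation=cv2.INTER_CUBIC))
p,d,C,s=grab("wrist","w5")
E
```

```text
0.1604823501379728 [640.41853047 -40.64011054 168.3265203 ] [ 0.27482117 -0.47561517 -1.24990318] [[ 6.000e-04 -9.602e-01  2.794e-01]
 [-1.000e-04  2.794e-01  9.602e-01]
 [-1.000e+00 -6.000e-04  1.000e-04]]
801 [641.00020267 -42.70371408 164.47570344] [0.28066546 0.95972065 0.01277431] [602.14604309 -57.53414983 125.11728967] [679.57530371 -28.41436322 204.73894397]
((636.91259765625, -49.47565460205078), (102.82020568847656, 109.85140991210938), 72.82306671142578)
```

View pics/s5z.png

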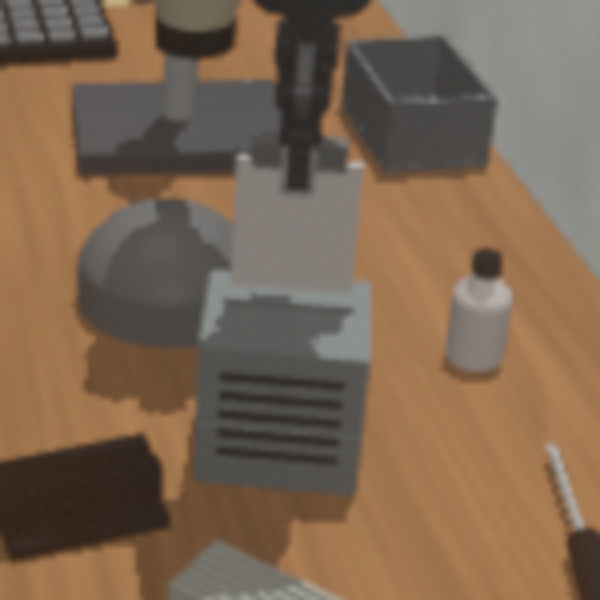

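View pics/w5.png

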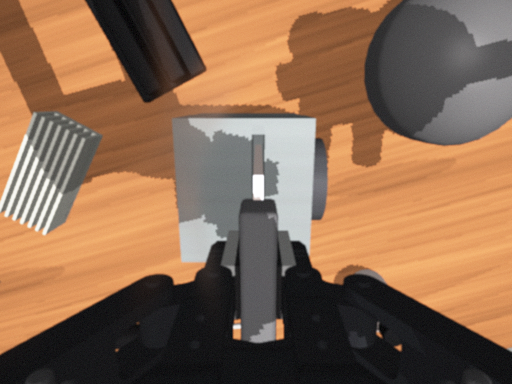

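```bash
python3 - <<'E'
from h import *
p=cv2.imread("pics/w5.png").astype(int)
for v in (138,145,152,160,168,176,184,190,196,205,215): print(v,p[v,246:274].mean(1).astype(int))
s=r.sense();C=cam("wrist",s);K=C[0];T=s['eef_pos']
for v in (140,150,160,170): print(v,ray([[251.5,v],[264.5,v]],110,C).round(1).tolist())
pp=cv2.imread("pics/w5.png")[110:240,170:330];cv2.imwrite("pics/w5z.png",cv2.resize(pp,None,fx=4,fy=4,interpolation=cv2.INTER_NEAREST))
E
```

```text
138 [149 152 182 205 209 173 121 103 120 125 122 122 123 118 123 121 116 106
 148 194 211 211 211 213 212 212 213 211]
145 [124 122 120 123 120 104  90 103 121 123 126 128 128 130 129 123 110  96
 142 192 208 212 211 210 212 210 211 210]
152 [119 121 122 119 119 102  86 104 122 125 128 131 129 129 128 126 109 106
 164 205 209 206 206 209 210 207 208 209]
160 [120 121 124 125 120 103  84 108 125 129 126 125 131 127 129 123 113 109
 159 195 170 127 126 151 170 182 195 211]
168 [119 122 118 117 116 101  85 108 123 127 129 129 132 127 128 128 117  93
  95 118 120 117 120 122 119 119 119 119]
176 [119 117 119 123 112 107 154 248 255 255 255 255 255 255 255 255 255 239
 141 114 117 117 118 115 117 119 116 116]
184 [118 112 118 118 113 107 159 250 255 254 254 254 254 254 254 255 255 241
 145 108 120 122 121 117 118 122 118 117]
190 [116 121 120 120 116 109 164 251 255 255 254 254 254 254 254 255 255 242
 147 113 117 118 119 117 118 116 118 120]
196 [116 116 118 118 116 108 118 189 243 253 253 250 250 250 254 255 255 241
 157 152 167 177 170 174 189 201 202 201]
205 [54 55 55 56 49 53 54 55 56 54 57 56 54 53 56 55 55 51 55 54 54 54 56 54
 57 57 60 51]
215 [ 92  88  88  91  89  89  86  89  89  88  86  89  91  85  87  83  90  85
  90  84  91 101 121 134 137 137 136 134]
140 [[600.4, -32.9, 110.0], [603.0, -24.1, 110.0]]
150 [[607.2, -34.9, 110.0], [609.8, -26.0, 110.0]]
160 [[614.1, -37.0, 110.0], [616.7, -28.0, 110.0]]
170 [[621.1, -39.0, 110.0], [623.8, -30.0, 110.0]]
```

View pics/w5z.png

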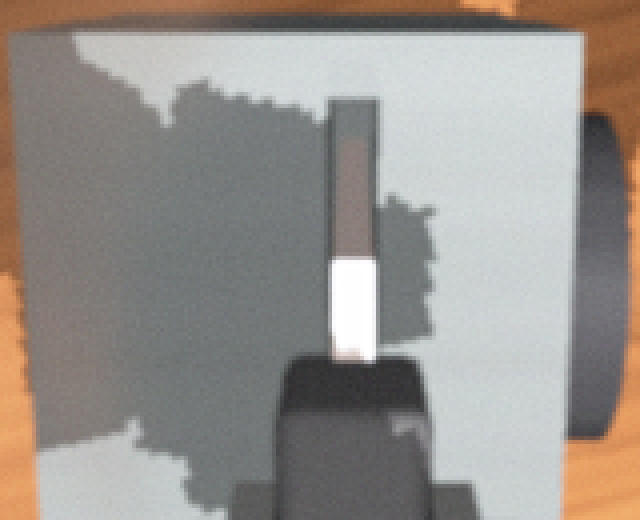

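>>> {"method": "jog_arm", "body": {"series": [[0,0,0,0.7,0.05,0,0],[0,0,0,0.7,0,0,0],[0,0,0,0.7,0,0,0],[0,0,0,0.7,0,0,0],[0,0,0,0,0,0,0],[0,0,0,0,0,0,0]]}}

```text
clock: 11.4
eef_pos: [639.5, -40.3, 139.4]
tcp_rot: [1.778, 1.57, 3.066]
contact_force: [-0.2, 0.4, -1.5]
opening: 0.16
```

>>> {"method": "jog_arm", "body": {"series": [[0,0,0,1,0,0,0],[0,0,0,1,0,0,0],[0,0,0,1,0,0,0],[0,0,0,0.8,0,0,0],[0,0,0,0.4,0,0,0],[0,0,0,0.2,0,0,0],[0,0,0,0,0,0,0],[0,0,0,0,0,0,0]]}}

```text
clock: 12.2
eef_pos: [639.9, -40.4, 96.1]
tcp_rot: [-1.368, 1.57, -0.08]
contact_force: [-0.3, 0.2, -0.6]
opening: 0.158
```

>>> {"method": "jog_arm", "body": {"series": [[0,0,0,0.2,0,0,0],[0,0,0,0.1,0,0,0],[0,0,0,0.05,0,0,0],[0,0,0,0.05,0,0,0],[0,0,0,0,0,0,0]]}}

```text
clock: 12.7
eef_pos: [640.0, -40.4, 93.2]
tcp_rot: [-1.292, 1.57, -0.005]
contact_force: [-3.8, 0.8, 9.3]
opening: 0.161
```

>>> {"method": "jog_arm", "body": {"series": [[0,0,0,0,0,0,0.3],[0,0,0,0,0,0,0.5],[0,0,0,0,0,0,0.7],[0,0,0,0,0,0,0.7],[0,0,0,0,0,0,0.7],[0,0,0,-1.5,0,0,0.7],[0,0,0,-2,0,0,0.7],[0,0,0,-2,0,0,0.7],[0,0,0,-2,0,0,0.7],[0,0,0,-2,0,0,0.7],[0,0,0,0,0,0,1],[0,0,0,0,0,0,1]]}}

```text
clock: 13.9
eef_pos: [639.9, -40.4, 187.6]
tcp_rot: [-1.355, 1.569, -0.067]
contact_force: [-0.0, 0.2, -0.6]
opening: 0.992
```

```bash
python3 - <<'E'
from h import *
s=r.sense();print(s['opening'],s['eef_pos'],s['contact_force'],s['qpos'])
p,d,C,s=grab("side","s6")
P=cloud(d,C);X,Y,Z=np.moveaxis(P,-1,0)
m=(abs(X-640)<60)&(abs(Y+40)<25)&(Z>114)&(Z<170);q=P[m];print(q.max(0),len(q))
cv2.imwrite("pics/s6z.png",cv2.resize(p[120:270,240:390,::-1],None,fx=4,fy=4,interpolation=cv2.INTER_CUBIC))
p,d,C,s=grab("wrist","w6");P=cloud(d,C);X,Y,Z=np.moveaxis(P,-1,0)
m=(abs(X-640)<45)&(abs(Y+40)<25)&(Z>150)&(Z<166);print(cv2.minAreaRect(P[m][:,:2].astype(np.float32)),np.median(Z[m]))
E
```

```text
0.9920658396301111 [639.90029489 -40.39664364 187.58610794] [-0.02677587  0.19712394 -0.62590868] [-6.53840237e-02  3.87269388e-01  1.60884828e+00 -2.55795505e-06
  1.14414266e+00 -1.35310205e+00]
[678.32626094 -26.21448689 161.13878513] 431
((639.80419921875, -40.04512405395508), (13.685378074645996, 59.642520904541016), 73.47567749023438) 159.82377403279688
```

View pics/s6z.png

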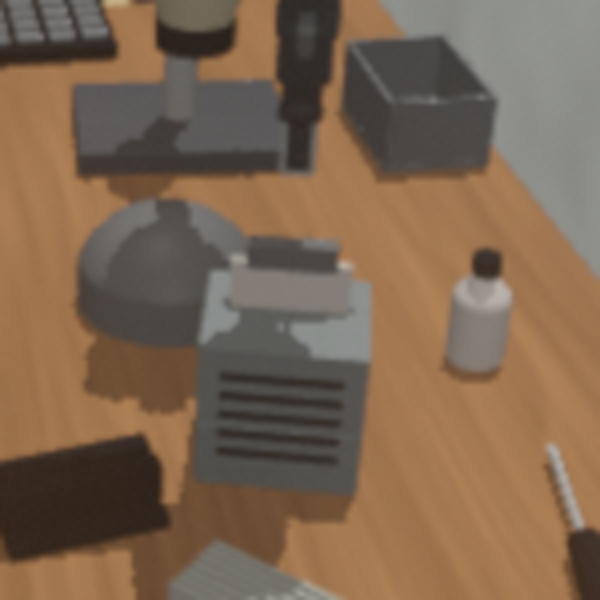

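View pics/w6.png

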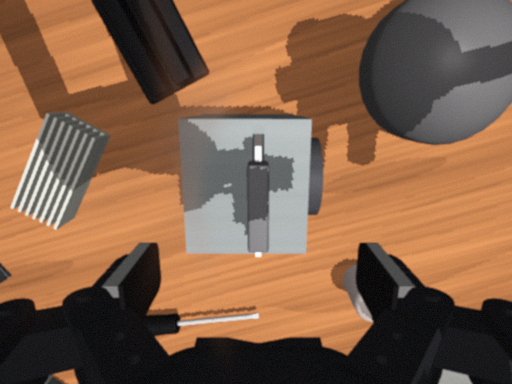

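```bash
cat > plan.py <<'E'
from h import *
th=np.deg2rad(35)
def leanR(az,th): # az: direction of tool x's horizontal part
    a=np.deg2rad(az); x=[np.cos(a)*np.sin(th),np.sin(a)*np.sin(th),-np.cos(th)]
    return tool(x,[-np.sin(a),np.cos(a),0])
E
python3 - <<'E'
from plan import *
p,d=r.grab_frame("top");C=cam("top");P=cloud(d,C);X,Y,Z=np.moveaxis(P,-1,0)
m=(Z>15)&(Z<45)&(np.hypot(X-584,Y+242)<80);print(cv2.minAreaRect(P[m][:,:2].astype(np.float32)))
# sun: mask bright grey, ray at 36
g=(p.min(2)>110)&(p.max(2).astype(int)-p.min(2)<40)&(np.hypot(X-584,Y+242)<80)
v,u=np.where(g);w=ray(np.c_[u,v],36,C);print(cv2.minAreaRect(w[:,:2].astype(np.float32)))
Rt=leanR(-45.6,th);hs=np.array([584.3,-241.9,0]);l=np.array([np.cos(np.deg2rad(-45.6)),np.sin(np.deg2rad(-45.6)),0])
G=hs-10*l+[0,0,26];T=G+57*Rt[:,0];print('T',T);pre=T-130*Rt[:,0];print('pre',pre)
delta(Rt,pre)
E
```

```text
((585.072998046875, -241.57730102539062), (50.50675582885742, 111.9317398071289), 44.19573211669922)
((592.6951904296875, -250.92352294921875), (50.31449508666992, 79.77245330810547), 45.2050895690918)
T [ 600.17805971 -258.11414073  -20.69166652]
pre [ 548.00770699 -204.83953058   85.79809923]
rotvec deg [ 28.47   8.93 -34.31] shift now-axes cm [ 10.016   4.119 -18.331] shift target-axes cm [ 11.286   1.32  -18.006]
```

>>> {"method": "jog_arm", "body": {"series": [[0,0,0,0,0.69,-3.05,1],[0,0,0,0,0.69,-3.05,1],[0,0,0,0,0.69,-3.05,1],[0,0,0,0,0.69,-3.05,1],[0,0,0,0,0.69,-3.05,1],[0,0,0,0,0.69,-3.05,1],[3.56,1.12,-4.29,0,0,0,1],[3.56,1.12,-4.29,0,0,0,1],[3.56,1.12,-4.29,0,0,0,1],[3.56,1.12,-4.29,0,0,0,1],[3.56,1.12,-4.29,0,0,0,1],[3.56,1.12,-4.29,0,0,0,1],[3.56,1.12,-4.29,0,0,0,1],[3.56,1.12,-4.29,0,0,0,1],[0,0,0,0,0,0,1],[0,0,0,0,0,0,1]]}}

```text
clock: 15.65
eef_pos: [547.6, -205.4, 185.7]
tcp_rot: [-1.598, 0.996, -0.79]
contact_force: [1.1, -0.6, -0.2]
opening: 0.999
```

```bash
python3 - <<'E'
from plan import *
s=r.sense();print(s['qpos'].round(2),s['contact_force'].round(1),s['eef_pos'])
Rt=leanR(-45.6,th);hs=np.array([584.3,-241.9,0]);l=np.array([np.cos(np.deg2rad(-45.6)),np.sin(np.deg2rad(-45.6)),0])
G=hs-10*l+[0,0,26];T=G+57*Rt[:,0]
delta(Rt,T-60*Rt[:,0]);delta(Rt,T)
p,d,C,s=grab("wrist","w7");p,d,C,s=grab("side","s7")
cv2.imwrite("pics/s7z.png",cv2.resize(p[100:300,190:390,::-1],None,fx=3,fy=3,interpolation=cv2.INTER_CUBIC))
E
```

```text
[-0.15  0.11  2.15 -0.72  0.52 -0.39] [ 1.1 -0.6 -0.2] [ 547.57841785 -205.35443171  185.68592485]
rotvec deg [ 1.82  0.2  -2.05] shift now-axes cm [15.374  5.185  0.187] shift target-axes cm [15.178  5.735  0.067]
rotvec deg [ 1.82  0.2  -2.05] shift now-axes cm [21.37   4.971  0.162] shift target-axes cm [21.178  5.735  0.067]
```

View pics/s7z.png

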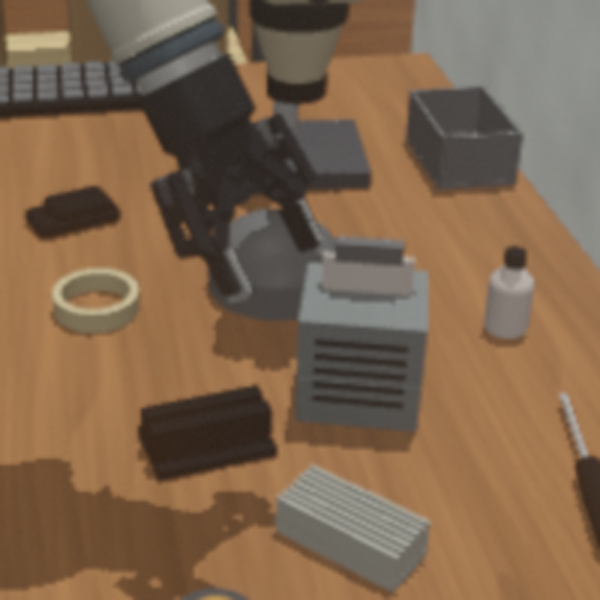

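View pics/w7.png

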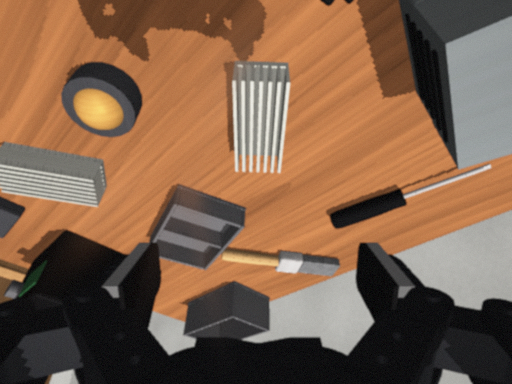

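>>> {"method": "jog_arm", "body": {"series": [[1.8,0.2,-2.05,0,0,0,1],[0,0,0,2.53,0.96,0,1],[0,0,0,2.53,0.96,0,1],[0,0,0,2.53,0.96,0,1],[0,0,0,2.53,0.96,0,1],[0,0,0,2.53,0.96,0,1],[0,0,0,2.53,0.96,0,1],[0,0,0,0,0,0,1],[0,0,0,0,0,0,1],[0,0,0,0,0,0,1]]}}

```text
clock: 16.75
eef_pos: [583.1, -232.2, 50.4]
tcp_rot: [-1.588, 0.998, -0.821]
contact_force: [0.1, 0.3, 0.3]
opening: 1.004
```

```bash
python3 - <<'E'
from plan import *
s=r.sense();print(s['qpos'].round(2),s['contact_force'].round(1),s['eef_pos'])
Rt=leanR(-45.6,th);hs=np.array([584.6,-241.8,0]);l=np.array([np.cos(np.deg2rad(-45.6)),np.sin(np.deg2rad(-45.6)),0])
G=hs-10*l+[0,0,26];T=G+57*Rt[:,0]
delta(Rt,T)
p,d,C,s=grab("wrist","w8")
Pc=cloud(d,C);X,Y,Z=np.moveaxis(Pc,-1,0)
m=(Z>31)&(Z<42)&(np.hypot(X-584,Y+242)<75);q=Pc[m];print(len(q),cv2.minAreaRect(q[:,:2].astype(np.float32)))
E
```

```text
[-0.19  0.42  2.14 -1.29  0.34  0.24] [0.1 0.3 0.3] [ 583.06338249 -232.22497796   50.41784525]
rotvec deg [-0.23 -0.79 -2.21] shift now-axes cm [ 7.643  1.276 -0.46 ] shift target-axes cm [ 7.581  1.571 -0.56 ]
5066 ((583.725830078125, -241.37181091308594), (50.19339370727539, 111.90213775634766), 44.37957000732422)
```

View pics/w8.png

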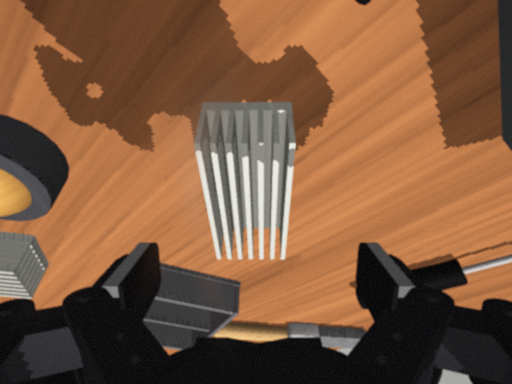

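```bash
cat > fk.py <<'E'
from plan import *
from scipy.optimize import least_squares
S=[([1.28360885,.35366,1.634143,0,1.155217,-.0024],[175.44,599.3,198.05]),([-.107,-.097,1.931,0,1.307,-1.393],[405.06,-41.87,298.99]),([-.217925,.290406,2.001684,0,.849535,-1.9734],[483.83,-105.6,92.77]),([-.06538,.387269,1.60885,0,1.144143,-1.3531],[639.9,-40.4,187.59]),([-.15,.11,2.15,-.72,.52,-.39],[547.58,-205.35,185.69])]
RANGE=np.array([[-2.63,2.63],[-.92,2.1],[.06,2.66],[-1.3,4.44],[0,2.69],[-3.02,3.02]])
def fk(q,k):
    r0,h,L1,e,L2,L3=k; rz=lambda a:R.from_euler('z',a); ry=lambda a:R.from_euler('y',a)
    A=rz(q[0]);B=A*ry(q[1]);D=A*ry(q[1]+q[2]);E=D*rz(q[3])*ry(q[4])
    x=E.apply([0,0,1]);p=A.apply([r0,0,h])+B.apply([0,0,L1])+D.apply([e,0,L2])+L3*x
    # tool: x axis along final z, tool z = final x*? determined by q6
    F=(E*rz(q[5])).as_matrix(); return p,F
E
python3 - <<'E'
from fk import *
s=r.sense();S.append((list(s['qpos']),list(s['eef_pos'])))
f=lambda k:np.concatenate([fk(q,k)[0]-p for q,p in S])
b=min((least_squares(f,[r0,300,400,0,400,300]) for r0 in(0,)),key=lambda o:o.cost)
print(b.x,b.fun.reshape(-1,3).round(1)); np.save("k.npy",b.x)
p,F=fk(S[-1][0],b.x);print(F.round(3),'\n',tcp(s)[0].round(3))
E
```

```text
[  2.14955834 293.5550859  564.32498509  56.04975923 492.01698027
 374.03247108] [[ 1.4 -0.7  0.3]
 [ 0.8 -1.7  0.1]
 [ 0.6 -1.7  0.5]
 [-0.4 -1.5  0.4]
 [-2.5 -1.  -1.6]
 [ 0.7 -1.3  0.3]]
[[-0.722 -0.585  0.369]
 [-0.692  0.603 -0.396]
 [ 0.009 -0.542 -0.84 ]] 
 [[ 0.369 -0.585  0.722]
 [-0.396  0.603  0.692]
 [-0.84  -0.542 -0.009]]
```

```bash
cat >> fk.py <<'E'
k=np.load("k.npy")
def ik(Rt,pt,q0):
    def f(q):
        p,F=fk(q,k);Rq=np.c_[F[:,2],F[:,1],-F[:,0]]
        return np.r_[(p-pt)/10,20*R.from_matrix(Rq.T@Rt).as_rotvec()]
    best=None
    for d in [np.zeros(6)]+[np.array([0,0,0,a,b,-a]) for a in(-1,1,2,3.) for b in(0,.4,.8)]:
        o=least_squares(f,np.clip(np.array(q0)+d,RANGE[:,0]+.01,RANGE[:,1]-.01),bounds=(RANGE[:,0],RANGE[:,1]))
        if best is None or o.cost<best.cost-1e-6: best=o
        if best.cost<1e-3: break
    return best.x,best.cost
E
python3 - <<'E'
from fk import *
q0=r.sense()['qpos']
az=-45.6;l=np.array([np.cos(np.deg2rad(az)),np.sin(np.deg2rad(az)),0])
for off in (10,):
  for a in (0,15,20,25,30,35,40,45):
    Rt=leanR(az,np.deg2rad(a));T=np.array([584.2,-241.7,26])-off*l+57*Rt[:,0]
    q,c=ik(Rt,T,q0);q2,c2=ik(Rt,T-60*Rt[:,0],q);print('hs',a,q.round(2),round(c,3),'|pre',q2.round(2),round(c2,3))
for azd in (0,15,30,-15):
  for a in (25,30,35,40,45):
    l=np.array([np.cos(np.deg2rad(azd)),np.sin(np.deg2rad(azd)),0])
    Rt=leanR(azd,np.deg2rad(a));T=np.array([594.2,157,110])-10*l+57*Rt[:,0]
    q,c=ik(Rt,T,q0);print('dome',azd,a,q.round(2),round(c,3))
E
```

```text
hs 0 [-0.39  0.64  1.78 -0.    0.73 -1.16] 0.0 |pre [-0.39  0.55  1.76 -0.    0.83 -1.16] 0.0
hs 15 [-0.33  0.58  1.95 -0.31  0.4  -0.83] 0.0 |pre [-0.31  0.46  1.96 -0.26  0.5  -0.88] 0.0
hs 20 [-0.3   0.57  2.   -0.57  0.31 -0.56] 0.0 |pre [-0.28  0.45  2.03 -0.45  0.39 -0.67] 0.0
hs 25 [-0.28  0.57  2.05 -1.01  0.25 -0.1 ] 0.0 |pre [-0.25  0.44  2.09 -0.77  0.32 -0.32] 0.0
hs 30 [-0.26  0.57  2.07 -1.3   0.26  0.21] 0.257 |pre [-0.22  0.45  2.14 -1.24  0.29  0.17] 0.0
hs 35 [-0.24  0.57  2.06 -1.3   0.3   0.22] 2.466 |pre [-0.2   0.45  2.14 -1.3   0.33  0.25] 0.987
hs 40 [-0.22  0.57  2.05 -1.3   0.34  0.24] 6.897 |pre [-0.17  0.46  2.14 -1.3   0.38  0.27] 4.471
hs 45 [-0.2   0.58  2.03 -1.3   0.39  0.26] 13.488 |pre [-0.14  0.46  2.13 -1.3   0.43  0.31] 10.384
dome 0 25 [ 0.34  0.38  2.08 -0.5   0.29 -0.78] 0.0
dome 0 30 [ 0.35  0.38  2.14 -0.95  0.21 -0.32] 0.0
dome 0 35 [ 0.37  0.38  2.16 -1.3   0.21  0.03] 0.286
dome 0 40 [ 0.37  0.38  2.15 -1.3   0.22  0.04] 2.674
dome 0 45 [ 0.38  0.37  2.15 -1.3   0.24  0.04] 7.466
dome 15 25 [ 0.26  0.38  2.1   0.01  0.23 -1.58] 0.0
dome 15 30 [ 0.26  0.37  2.15  0.03  0.09 -1.6 ] 0.0
dome 15 35 [ 0.26  0.37  2.19 -1.3   0.   -0.27] 0.175
dome 15 40 [ 0.26  0.37  2.18 -1.3   0.   -0.27] 2.299
dome 15 45 [ 0.26  0.36  2.18 -1.3   0.   -0.27] 6.818
dome 30 25 [ 0.18  0.38  2.08  0.51  0.3  -2.38] 0.0
dome 30 30 [ 0.16  0.38  2.14  0.96  0.22 -2.83] 0.0
dome 30 35 [ 0.16  0.38  2.15  1.15  0.2  -3.02] 0.61
dome 30 40 [ 0.17  0.37  2.15  1.17  0.19 -3.02] 3.507
dome 30 45 [ 0.18  0.36  2.15  1.19  0.18 -3.02] 8.767
dome -15 25 [ 0.4   0.41  2.05 -0.68  0.43 -0.32] 0.0
dome -15 30 [ 0.44  0.41  2.09 -0.99  0.4   0.  ] 0.0
dome -15 35 [ 0.47  0.42  2.13 -1.3   0.41  0.34] 0.002
dome -15 40 [ 0.49  0.42  2.12 -1.3   0.46  0.36] 1.115
dome -15 45 [ 0.52  0.43  2.1  -1.3   0.52  0.38] 4.25
```

```bash
python3 - <<'E'
from fk import *
q0=r.sense()['qpos']
az=-45.6;l=np.array([np.cos(np.deg2rad(az)),np.sin(np.deg2rad(az)),0])
for a in (26,28,29):
    Rt=leanR(az,np.deg2rad(a));T=np.array([584.2,-241.7,26])-20*l+57*Rt[:,0]
    q,c=ik(Rt,T,q0);q2,c2=ik(Rt,T-60*Rt[:,0],q);q3,c3=ik(Rt,T+[0,0,150],q2);print('hs',a,q.round(2),round(c,3),'|pre',q2.round(2),round(c2,3),'|lift',q3.round(2),round(c3,3))
for azd in (-30,-20,-10,0,10):
  for a in (28,):
   for back in (0,150):
    l=np.array([np.cos(np.deg2rad(azd)),np.sin(np.deg2rad(azd)),0])
    Rt=leanR(azd,np.deg2rad(a));T=np.array([594.2,157,110])-(20+back)*l+57*Rt[:,0]
    q,c=ik(Rt,T,q0);print('dome',azd,a,back,q.round(2),round(c,3))
# lens
f=np.load("pics/side0.npz");P=cloud(f['d'],cam("side"));X,Y,Z=np.moveaxis(P,-1,0)
for lo,hi in((218,226),(226,236),(236,250),(250,270),(280,300),(300,320)):
    m=(Z>lo)&(Z<hi)&(np.hypot(X-605,Y-140)<75);q=P[m]
    if len(q)>8:
        A=np.c_[2*q[:,0],2*q[:,1],np.ones(len(q))]
        o=least_squares(lambda t:np.hypot(q[:,0]-t[0],q[:,1]-t[1])-t[2],[607,155,32],loss='soft_l1',f_scale=2);print(lo,len(q),o.x.round(1),'x',q[:,0].min().round(),q[:,0].max().round(),'ymin',q[:,1].min().round())
s6=None
E
```

```text
hs 26 [-0.26  0.57  2.08 -1.16  0.24  0.06] 0.0 |pre [-0.24  0.44  2.12 -0.88  0.31 -0.2 ] 0.0 |lift [-0.26  0.29  2.02 -0.5   0.48 -0.64] 0.0
hs 28 [-0.26  0.57  2.09 -1.3   0.25  0.21] 0.025 |pre [-0.22  0.44  2.14 -1.07  0.29 -0.  ] 0.0 |lift [-0.25  0.29  2.04 -0.59  0.45 -0.55] 0.0
hs 29 [-0.25  0.57  2.09 -1.3   0.26  0.21] 0.137 |pre [-0.22  0.44  2.15 -1.17  0.29  0.1 ] 0.0 |lift [-0.25  0.29  2.05 -0.63  0.44 -0.49] 0.0
dome -30 28 0 [ 0.49  0.43  2.02 -0.82  0.58  0.13] 0.0
dome -30 28 150 [ 0.78  0.37  2.15 -0.82  0.67  0.4 ] 0.0
dome -20 28 0 [ 0.46  0.41  2.07 -0.86  0.46 -0.02] 0.0
dome -20 28 150 [ 0.73  0.31  2.25 -0.94  0.54  0.33] 0.0
dome -10 28 0 [ 0.41  0.39  2.11 -0.87  0.35 -0.2 ] 0.0
dome -10 28 150 [ 0.65  0.25  2.34 -1.08  0.4   0.23] 0.0
dome 0 28 0 [ 0.35  0.37  2.14 -0.77  0.24 -0.5 ] 0.0
dome 0 28 150 [ 0.52  0.21  2.41 -1.23  0.25  0.11] 0.0
dome 10 28 0 [ 0.29  0.36  2.15 -0.37  0.15 -1.11] 0.0
dome 10 28 150 [ 0.35  0.19  2.45 -1.3   0.08 -0.12] 0.0
218 28 [610.2 150.4  29.3] x 581.0 635.0 ymin 119.0
226 66 [611.  149.7  29.3] x 581.0 635.0 ymin 118.0
236 93 [610.5 149.8  28.8] x 581.0 640.0 ymin 117.0
250 129 [610.3 149.8  32.5] x 576.0 642.0 ymin 113.0
280 153 [610.5 149.4  40.5] x 568.0 648.0 ymin 103.0
300 251 [610.9 150.3  46.4] x 563.0 654.0 ymin 99.0
```

```bash
cat >> plan.py <<'E'
th=np.deg2rad(26)
def pickpose():
    az=-45.6;l=np.array([np.cos(np.deg2rad(az)),np.sin(np.deg2rad(az)),0]);Rt=leanR(az,th)
    return Rt,np.array([584.2,-241.7,26])-22*l+57*Rt[:,0]
E
python3 - <<'E'
from plan import *
Rt,T=pickpose();delta(Rt,T-60*Rt[:,0]);print(T)
E
```

```text
rotvec deg [-0.29 -0.76  6.8 ] shift now-axes cm [ 0.998  2.503 -0.596] shift target-axes cm [ 1.28   2.371 -0.599]
[ 586.2900031  -243.8342409   -25.23126064]
```

>>> {"method": "jog_arm", "body": {"series": [[-0.1,-0.25,2.27,0,0,0,1],[-0.1,-0.25,2.27,0,0,0,1],[-0.1,-0.25,2.27,0,0,0,1],[0,0,0,0.43,0.79,-0.2,1],[0,0,0,0.43,0.79,-0.2,1],[0,0,0,0.43,0.79,-0.2,1],[0,0,0,0,0,0,1],[0,0,0,0,0,0,1],[0,0,0,0,0,0,1]]}}

```text
clock: 17.7
eef_pos: [568.6, -225.1, 28.6]
tcp_rot: [-1.57, 1.117, -0.795]
contact_force: [-0.6, -0.9, 0.3]
opening: 1.0
```

```bash
python3 - <<'E'
from plan import *
s=r.sense();print(s['qpos'].round(2),s['eef_pos'])
Rt,T=pickpose();delta(Rt,T)
E
```

```text
[-0.24  0.44  2.12 -0.88  0.31 -0.2 ] [ 568.59052188 -225.05157616   28.56117562]
rotvec deg [ 0.01  0.01 -0.  ] shift now-axes cm [ 5.966  0.039 -0.051] shift target-axes cm [ 5.966  0.039 -0.05 ]
```

Model and measured pose agree. Descend and grip.

>>> {"method": "jog_arm", "body": {"series": [[0,0,0,1.2,0.04,-0.05,1],[0,0,0,1.2,0,0,1],[0,0,0,1.2,0,0,1],[0,0,0,1.2,0,0,1],[0,0,0,1.1,0,0,1],[0,0,0,0,0,0,1],[0,0,0,0,0,0,1]]}}

```text
clock: 18.4
eef_pos: [585.5, -243.6, -25.2]
tcp_rot: [-1.572, 1.118, -0.797]
contact_force: [0.0, -0.7, 0.1]
opening: 1.001
```

```bash
python3 - <<'E'
from plan import *
Rt,T=pickpose();delta(Rt,T);print(r.sense()['contact_force'])
p,d,C,s=grab("wrist","w9")
E
```

```text
rotvec deg [ 0.01 -0.03 -0.06] shift now-axes cm [ 0.031 -0.068  0.04 ] shift target-axes cm [ 0.032 -0.068  0.04 ]
[ 0.0181185  -0.71796543  0.09621929]
```

View pics/w9.png

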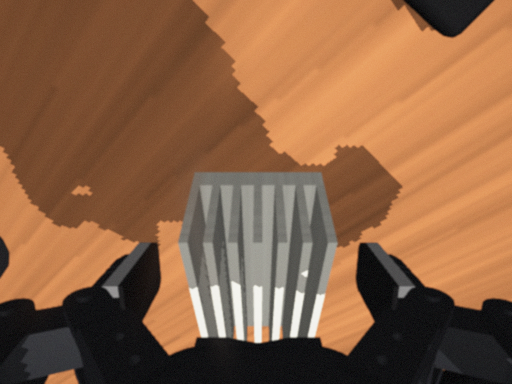

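>>> {"method": "jog_arm", "body": {"series": [[0,0,0,0,0,0,0],[0,0,0,0,0,0,0],[0,0,0,0,0,0,0],[0,0,0,0,0,0,0],[0,0,0,0,0,0,0],[0,0,0,0,0,0,0],[0,0,0,0,0,0,0]], "force": 70}}

```text
clock: 19.15
eef_pos: [585.6, -243.5, -24.8]
tcp_rot: [-1.571, 1.117, -0.796]
contact_force: [-2.1, 2.3, 6.4]
opening: 0.582
```

```bash
python3 - <<'E'
from plan import *
Rt,T=pickpose();delta(Rt,T);print(r.sense()['contact_force'],r.sense()['opening'])
Rn,p=tcp();print('up in tool',Rn.T@[0,0,1])
E
```

```text
rotvec deg [ 0.01 -0.   -0.02] shift now-axes cm [ 0.07  -0.052  0.025] shift target-axes cm [ 0.07  -0.052  0.025]
[-2.06284975  2.30105301  6.35550933] 0.5816545841601154
up in tool [-8.98922281e-01 -4.38108110e-01 -1.27878789e-04]
```

```bash
cat >> fk.py <<'E'
def hoff():
    return np.load("hoff.npy")
def hp(pos,az,a=26):
    Rt=leanR(az,np.deg2rad(a)); return Rt,np.array(pos)-Rt@hoff()
E
python3 - <<'E'
from fk import *
Rn,p=tcp();np.save("hoff.npy",Rn.T@(np.array([584.2,-241.7,18])-p));print(hoff())
q=r.sense()['qpos']
for pos,az in (([584,-242,118],-45.6),([440,-150,118],-45.6),([440,-150,118],-20),([453,208,118],-20),([524,182,112],-20),([594.2,156.7,110],-20),([594.2,156.7,100],-20)):
    Rt,T=hp(pos,az);q,c=ik(Rt,T,q);print(pos,az,T.round(),q.round(2),round(c,4))
Rt,T=hp([584,-242,118],-45.6);delta(Rt,T)
Rt2,T2=hp([440,-150,118],-45.6);print('B',(Rt.T@(T2-T)/10).round(2))
E
```

```text
[-39.47387605 -16.77541766   0.24551251]
[584, -242, 118] -45.6 [ 585. -244.   75.] [-0.26  0.37  2.05 -0.63  0.39 -0.49] 0.0
[440, -150, 118] -45.6 [ 441. -152.   75.] [-0.11  0.17  2.37 -0.89  0.37 -0.08] 0.0
[440, -150, 118] -20 [ 442. -151.   75.] [-0.32  0.14  2.42 -0.1   0.13 -1.44] 0.0
[453, 208, 118] -20 [455. 207.  75.] [ 0.72  0.26  2.23 -0.8   0.56  0.17] 0.0
[524, 182, 112] -20 [526. 181.  69.] [ 0.57  0.33  2.15 -0.79  0.51  0.02] 0.0
[594.2, 156.7, 110] -20 [596. 156.  67.] [ 0.45  0.39  2.05 -0.74  0.48 -0.15] 0.0
[594.2, 156.7, 100] -20 [596. 156.  57.] [ 0.45  0.41  2.06 -0.77  0.47 -0.12] 0.0
rotvec deg [ 0.01 -0.   -0.02] shift now-axes cm [-8.985 -4.389 -0.036] shift target-axes cm [-8.984 -4.392 -0.035]
B [-7.3  14.96 -3.85]
```

>>> {"method": "jog_arm", "body": {"series": [[0,0,0,-0.9,-0.44,0,0],[0,0,0,-1.8,-0.88,0,0],[0,0,0,-1.8,-0.88,0,0],[0,0,0,-1.8,-0.88,0,0],[0,0,0,-1.8,-0.88,0,0],[0,0,0,-0.9,-0.44,0,0],[0,0,0,0,0,0,0],[0,0,0,0,0,0,0],[0,0,0,0,0,0,0]]}}

```text
clock: 20.05
eef_pos: [584.7, -243.4, 73.6]
tcp_rot: [-1.574, 1.12, -0.799]
contact_force: [0.6, -0.0, -2.9]
opening: 0.574
```

```bash
python3 - <<'E'
from fk import *
s=r.sense();print(s['opening'],s['contact_force'],s['eef_pos'])
p,d,C,s=grab("side","s10");P=cloud(d,C);X,Y,Z=np.moveaxis(P,-1,0)
cv2.imwrite("pics/s10z.png",cv2.resize(p[140:300,220:380,::-1],None,fx=3.7,fy=3.7,interpolation=cv2.INTER_CUBIC))
p,d,C,s=grab("wrist","w10")
q=s['qpos']
Rt0,T0=hp([584,-242,118],-45.6)
for pos,az in (([440,-150,118],-45.6),([445,0,118],-45.6),([453,100,118],-45.6),([453,208,118],-45.6)):
    Rt,T=hp(pos,az);q,c=ik(Rt,T,q);print(pos,q.round(2),round(c,4),(Rt.T@(T-T0)/10).round(2));T0=T
Rt,T=hp([440,-150,118],-45.6);delta(Rt,T)
E
```

```text
0.5743391389071463 [ 0.63354754 -0.04145086 -2.93775399] [ 584.67008988 -243.39480696   73.56337851]
[440, -150, 118] [-0.11  0.17  2.37 -0.89  0.37 -0.08] 0.0 [-7.3  14.96 -3.85]
[445, 0, 118] [ 0.33  0.2   2.33 -0.83  0.57  0.26] 0.0 [-4.54  9.32 10.85]
[453, 100, 118] [ 0.57  0.27  2.23 -0.74  0.69  0.38] 0.0 [-2.89  5.92  7.57]
[453, 208, 118] [ 0.76  0.35  2.09 -0.65  0.81  0.47] 0.0 [-3.38  6.94  7.56]
rotvec deg [ 0.04 -0.07 -0.15] shift now-axes cm [-7.37  14.859 -3.833] shift target-axes cm [-7.414 14.838 -3.834]
```

View pics/s10z.png

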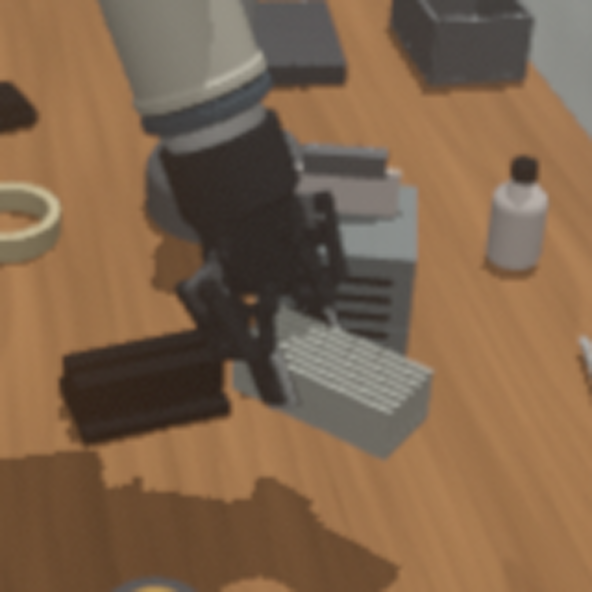

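View pics/w10.png

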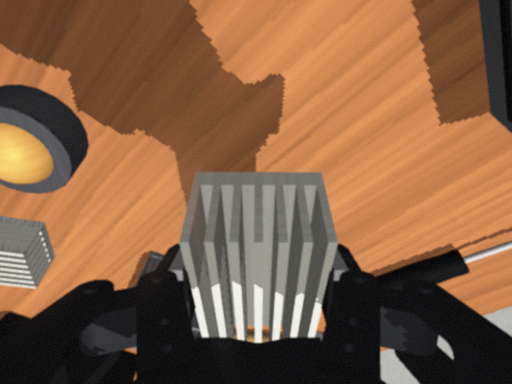

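>>> {"method": "jog_arm", "body": {"series": [[0,0,0,-1.48,2.97,-0.77,0],[0,0,0,-1.48,2.97,-0.77,0],[0,0,0,-1.48,2.97,-0.77,0],[0,0,0,-1.48,2.97,-0.77,0],[0,0,0,-1.48,2.97,-0.77,0],[0,0,0,-0.9,1.85,2.16,0],[0,0,0,-0.9,1.85,2.16,0],[0,0,0,-0.9,1.85,2.16,0],[0,0,0,-0.9,1.85,2.16,0],[0,0,0,-0.9,1.85,2.16,0],[0,0,0,-0.9,1.85,2.16,0],[0,0,0,-0.9,1.85,2.16,0],[0,0,0,-0.9,1.85,2.16,0],[0,0,0,-0.9,1.85,2.16,0],[0,0,0,-0.9,1.85,2.16,0],[0,0,0,-0.9,1.85,2.16,0],[0,0,0,-0.9,1.85,2.16,0],[0,0,0,0,0,0,0],[0,0,0,0,0,0,0]]}}

```text
clock: 22.05
eef_pos: [454.1, 206.0, 75.6]
tcp_rot: [-1.574, 1.118, -0.797]
contact_force: [0.5, -2.2, -2.7]
opening: 0.58
```

```bash
python3 - <<'E'
from fk import *
s=r.sense();print(s['opening'],s['contact_force'],s['eef_pos'],s['qpos'].round(2))
Rt,T=hp([453,208,118],-20);delta(Rt,T)
E
```

```text
0.5795929663607896 [ 0.45814223 -2.17026731 -2.65936528] [454.13601896 205.97683426  75.62349289] [ 0.76  0.35  2.09 -0.65  0.81  0.46]
rotvec deg [-22.92 -11.25  -0.08] shift now-axes cm [0.035 0.031 0.135] shift target-axes cm [ 0.061 -0.022  0.127]
```

>>> {"method": "jog_arm", "body": {"series": [[-3.82,-1.87,0,0,0,0.1,0],[-3.82,-1.87,0,0,0,0,0],[-3.82,-1.87,0,0,0,0,0],[-3.82,-1.87,0,0,0,0,0],[-3.82,-1.87,0,0,0,0,0],[-3.82,-1.87,0,0,0,0,0],[0,0,0,0,0,0,0],[0,0,0,0,0,0,0]]}}

```text
clock: 22.85
eef_pos: [454.9, 205.3, 76.1]
tcp_rot: [-1.57, 1.118, -0.353]
contact_force: [-0.4, -0.4, -1.8]
opening: 0.577
```

```bash
python3 - <<'E'
from fk import *
s=r.sense();print(s['opening'],s['contact_force'],s['eef_pos'],s['qpos'].round(2))
Rt,T=hp([453,208,118],-20);delta(Rt,T)
Rt,T=hp([520,183.7,112],-20);delta(Rt,T)
Rt,T=hp([594.2,156.7,110],-20);delta(Rt,T)
p,d,C,s=grab("wrist","w11");p,d,C,s=grab("side","s11")
cv2.imwrite("pics/s11z.png",cv2.resize(p[80:240,180:340,::-1],None,fx=3.7,fy=3.7,interpolation=cv2.INTER_CUBIC))
P=cloud(d,C);X,Y,Z=np.moveaxis(P,-1,0)
E
```

```text
0.5771267878524149 [-0.35849245 -0.38002329 -1.7659195 ] [454.875244   205.27730343  76.0845439 ] [ 0.71  0.26  2.23 -0.8   0.57  0.16]
rotvec deg [-0.25 -0.1  -0.07] shift now-axes cm [0.062 0.083 0.167] shift target-axes cm [0.062 0.082 0.167]
rotvec deg [-0.25 -0.1  -0.07] shift now-axes cm [ 3.718 -6.064  0.208] shift target-axes cm [ 3.726 -6.061  0.175]
rotvec deg [-0.25 -0.1  -0.07] shift now-axes cm [  7.35  -13.078   0.245] shift target-axes cm [  7.367 -13.07    0.176]
```

View pics/s11z.png

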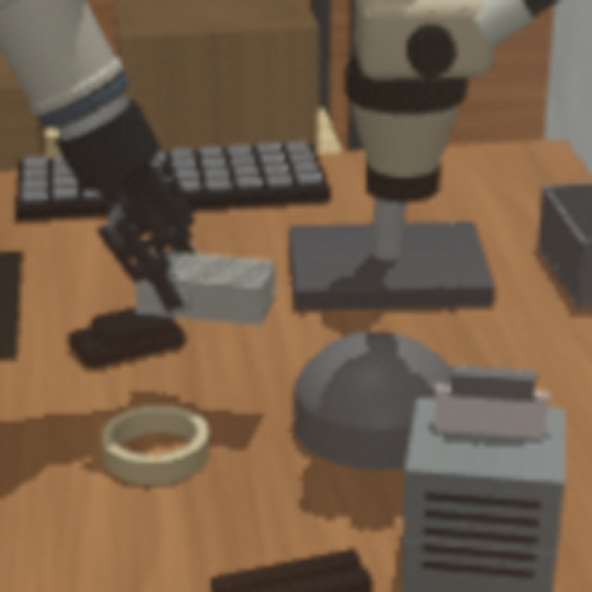

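View pics/w11.png

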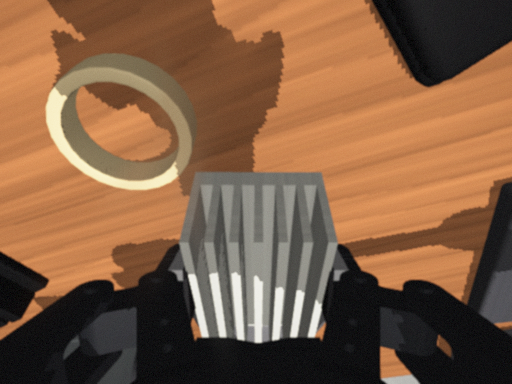

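```bash
python3 - <<'E'
from fk import *
Rn,pp=tcp();pred=pp+Rn@hoff();print('pred',pred)
for n in("top","side"):
    p,d,C,s=grab(n,n+"12");P=cloud(d,C);X,Y,Z=np.moveaxis(P,-1,0)
    sat=p.max(2).astype(int)-p.min(2)
    m=(Z>95)&(Z<145)&(np.hypot(X-pred[0],Y-pred[1])<75)&(p.min(2)>75)&(sat<40);q=P[m]
    rc=cv2.minAreaRect(q[:,:2].astype(np.float32));print(n,len(q),rc,np.percentile(q[:,2],[5,50,95]))
    Rl=R.from_euler('z',20,degrees=True).as_matrix();w=(q-pred)@Rl.T;print('local along/across/up',np.percentile(w,[2,98],axis=0).round(1).tolist())
    if n=="top": top=q[q[:,2]>125]
    fit=np.linalg.lstsq(np.c_[w[w[:,2]>8][:,:2],np.ones((w[:,2]>8).sum())],w[w[:,2]>8][:,2],rcond=None)[0];print('tilt deg',np.rad2deg(fit[:2]).round(1),fit[2])
E
```

```text
pred [453.29713868 207.14693264 119.01777016]
top 448 ((464.9446105957031, 204.61166381835938), (68.03564453125, 86.9775161743164), 68.85758972167969) [117.65875904 132.5801228  139.42388452]
local along/across/up [[-27.7, -25.0, -9.7], [53.5, 25.4, 21.5]]
tilt deg [-0.3 -1.4] 15.628400986816901
side 506 ((452.92108154296875, 203.66664123535156), (78.27787780761719, 114.37870788574219), 84.17324829101562) [103.76928417 129.06103097 136.70247541]
local along/across/up [[-48.5, -31.7, -17.2], [55.9, 25.6, 19.0]]
tilt deg [-0.8  1.3] 15.31417391755139
```

>>> {"method": "jog_arm", "body": {"series": [[-0.25,-0.1,0,0,0,0,0],[0,0,0,1.04,-1.87,0.03,0],[0,0,0,1.04,-1.87,0.03,0],[0,0,0,1.04,-1.87,0.03,0],[0,0,0,1.04,-1.87,0.03,0],[0,0,0,1.04,-1.87,0.03,0],[0,0,0,1.04,-1.87,0.03,0],[0,0,0,1.04,-1.87,0.03,0],[0,0,0,0,0,0,0],[0,0,0,0,0,0,0]]}}

```text
clock: 24.05
eef_pos: [596.2, 157.3, 67.5]
tcp_rot: [-1.571, 1.119, -0.347]
contact_force: [0.4, -0.2, -2.1]
opening: 0.577
```

```bash
python3 - <<'E'
from fk import *
s=r.sense();print(s['opening'],s['contact_force'],s['eef_pos'],s['qpos'].round(2))
Rn,pp=tcp(s);print('pred hs',pp+Rn@hoff())
Rt,T=hp([594.7,156.8,103],-20);delta(Rt,T)
p,d,C,s=grab("side","s13")
cv2.imwrite("pics/s13z.png",cv2.resize(p[80:240,180:340,::-1],None,fx=3.7,fy=3.7,interpolation=cv2.INTER_CUBIC))
P=cloud(d,C);pred=pp+Rn@hoff();w=(P-pred)@R.from_euler('z',20,degrees=True).as_matrix().T
m=(abs(w[...,0])<65)&(abs(w[...,1])<32)&(abs(w[...,2])<22)&(p.min(2)>70);w=w[m];print(len(w),np.percentile(w,[2,98],axis=0).round(1).tolist())
E
```

```text
0.577131946436769 [ 0.35693529 -0.23077119 -2.08136825] [596.16862131 157.34958743  67.50886201] [ 0.45  0.39  2.05 -0.73  0.49 -0.16]
pred hs [594.2306401  158.32468811 110.34523921]
rotvec deg [ 0.12  0.04 -0.1 ] shift now-axes cm [ 0.706  0.228 -0.126] shift target-axes cm [ 0.705  0.229 -0.126]
515 [[-48.2, -29.4, -18.6], [56.1, 24.9, 18.4]]
```

View pics/s13z.png

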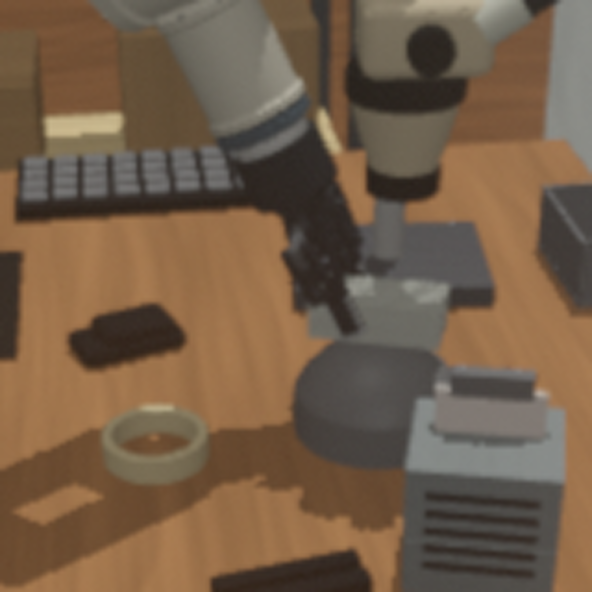

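>>> {"method": "jog_arm", "body": {"series": [[0,0,0,0,-0.08,-0.13,0],[0,0,0,0.3,0.15,0,0],[0,0,0,0.3,0.15,0,0],[0,0,0,0.1,0.05,0,0],[0,0,0,0.05,0.02,0,0],[0,0,0,0,0,0,0]]}}

```text
clock: 24.7
eef_pos: [596.6, 156.3, 59.8]
tcp_rot: [-1.57, 1.118, -0.345]
contact_force: [-0.4, 0.7, -3.1]
opening: 0.572
```

```bash
python3 - <<'E'
from fk import *
s=r.sense();Rn,pp=tcp(s);print('pred hs',pp+Rn@hoff(),s['contact_force'])
Rt,T=hp([594.7,156.8,100],-20);delta(Rt,T)
E
```

```text
pred hs [594.62066068 157.26986817 102.60484272] [-0.4257518   0.68763279 -3.09881373]
rotvec deg [ 0.17  0.09 -0.07] shift now-axes cm [ 0.247  0.088 -0.043] shift target-axes cm [ 0.247  0.088 -0.043]
```

>>> {"method": "jog_arm", "body": {"series": [[0,0,0,0.09,0.05,-0.04,0],[0,0,0,0.09,0.05,0,0],[0,0,0,0,0,0,0],[0,0,0,0,0,0,0]]}}

```text
clock: 25.1
eef_pos: [596.5, 155.9, 57.9]
tcp_rot: [-1.57, 1.118, -0.345]
contact_force: [-0.4, 0.8, -2.6]
opening: 0.576
```

>>> {"method": "jog_arm", "body": {"series": [[0,0,0,0.05,0.02,0,0],[0,0,0,0,0,0,0],[0,0,0,0,0,0,0]]}}

```text
clock: 25.4
eef_pos: [596.5, 155.9, 57.3]
tcp_rot: [-1.57, 1.118, -0.345]
contact_force: [0.7, 0.8, -2.8]
opening: 0.576
```

>>> {"method": "jog_arm", "body": {"series": [[0,0,0,0.05,0.02,0,0],[0,0,0,0,0,0,0],[0,0,0,0,0,0,0]]}}

```text
clock: 25.7
eef_pos: [596.7, 155.9, 57.1]
tcp_rot: [-1.57, 1.118, -0.345]
contact_force: [-1.7, -0.2, 2.4]
opening: 0.575
```

>>> {"method": "jog_arm", "body": {"series": [[0,0,0,0,0,0,0.62],[0,0,0,0,0,0,0.66],[0,0,0,0,0,0,0.72],[0,0,0,0,0,0,0.8],[0,0,0,0,0,0,0.85],[0,0,0,0,0,0,0.85],[0,0,0,0,0,0,0.85]]}}

```text
clock: 26.4
eef_pos: [596.5, 155.9, 56.8]
tcp_rot: [-1.57, 1.118, -0.345]
contact_force: [-0.4, -0.3, -0.4]
opening: 0.851
```

```bash
python3 - <<'E'
from fk import *
p,d,C,s=grab("side","s14");print(s['contact_force'],s['opening'])
cv2.imwrite("pics/s14z.png",cv2.resize(p[120:220,220:320,::-1],None,fx=5.5,fy=5.5,interpolation=cv2.INTER_CUBIC))
p,d,C,s=grab("wrist","w14")
E
```

```text
[-0.42319967 -0.32284426 -0.40270407] 0.851441872251583
```

View pics/s14z.png

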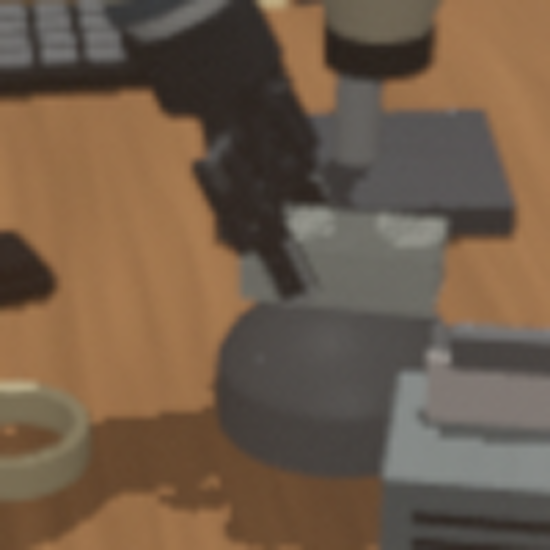

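View pics/w14.png

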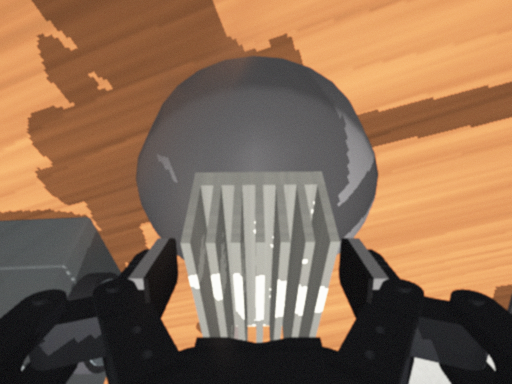

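>>> {"method": "jog_arm", "body": {"series": [[0,0,0,0,0,0,1],[0,0,0,0,0,0,1],[0,0,0,-0.44,0.9,0,1],[0,0,0,-0.88,1.8,0,1],[0,0,0,-0.88,1.8,0,1],[0,0,0,-0.88,1.8,0,1],[0,0,0,-0.88,1.8,0,1],[0,0,0,-0.88,1.8,0,1],[0,0,0,-0.88,1.8,0,1],[0,0,0,-0.88,1.8,0,1],[0,0,0,0,0,0,1],[0,0,0,0,0,0,1]]}}

```text
clock: 27.7
eef_pos: [455.0, 207.2, 57.3]
tcp_rot: [-1.57, 1.118, -0.343]
contact_force: [-0.0, -0.1, -0.0]
opening: 1.0
```

```bash
python3 - <<'E'
from fk import *
s=r.sense();print(s['contact_force'],s['eef_pos'],s['opening'],np.abs(s['qvel']).max())
for n in("side","top"):
    p,d,C,s=grab(n,n+"15");P=cloud(d,C);X,Y,Z=np.moveaxis(P,-1,0)
    w=(P-[594.7,156.8,100])@R.from_euler('z',20,degrees=True).as_matrix().T
    m=(abs(w[...,0])<70)&(abs(w[...,1])<35)&(w[...,2]>-16)&(w[...,2]<35)&(p.min(2)>75);q=w[m];print(n,len(q),np.percentile(q,[2,98],axis=0).round(1).tolist())
    tp=q[q[:,2]>5]
    print('fit',np.linalg.lstsq(np.c_[tp[:,:2],np.ones(len(tp))],tp[:,2],rcond=None)[0]) if len(tp)>10 else 0
    m=(abs(X-640)<45)&(abs(Y+40)<25)&(Z>150)&(Z<166);print('bar',cv2.minAreaRect(P[m][:,:2].astype(np.float32)),np.median(Z[m]))
    if n=="side":cv2.imwrite("pics/s15z.png",cv2.resize(p[100:250,190:340,::-1],None,fx=4,fy=4,interpolation=cv2.INTER_CUBIC))
grab("wrist","w15")
E
```

```text
[-0.01922545 -0.07984855 -0.03131394] [455.01983042 207.19856103  57.2838676 ] 0.9995319427638119 0.020058035817618704
side 612 [[-51.6, -28.5, -15.2], [55.6, 24.2, 18.3]]
fit [-4.47825294e-04  7.04319599e-02  1.46508975e+01]
bar ((640.3974609375, -40.805538177490234), (18.956905364990234, 58.079288482666016), 72.16465759277344) 156.94237963231683
top 507 [[-54.7, -24.5, -14.3], [51.5, 24.8, 21.6]]
fit [3.44838548e-03 1.20237909e-02 1.45040083e+01]
bar ((640.5255737304688, -39.49124526977539), (14.23308277130127, 59.00006103515625), 73.7960433959961) 159.44719497426036
```

View pics/s15z.png

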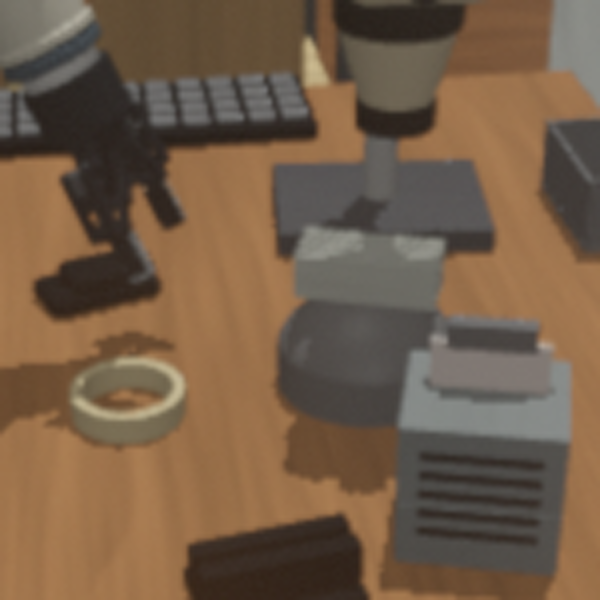

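View pics/w15.png

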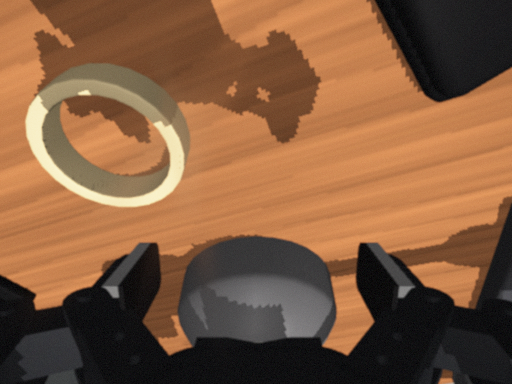

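```bash
python3 - <<'E'
from fk import *
P=None
p,d,C,s=grab("top","top16");P=cloud(d,C);P0=cloud(np.load("pics/top0.npz")['d'],C)
for nm,(x,y,h) in dict(tin=(460,-338,40),mouse=(384,317,26),tape=(441,133,18)).items():
    f=lambda Q:np.nanmedian(Q[(np.hypot(Q[...,0]-x,Q[...,1]-y)<75)&(Q[...,2]>h-8)&(Q[...,2]<h+10)],axis=0).round(1)
    print(nm,f(P0),f(P))
print(s['contact_force'],s['clock']);print(r.sign_off())
E
```

```text
tin [ 461.7 -336.8   38.2] [ 460.8 -335.6   37.3]
mouse [386.1 326.2  29.5] [425.4 360.1  20.2]
tape [413.7 137.1  23.2] [414.7 133.4  23.1]
[-0.46854603 -0.13414122  0.47204541] 27.85
the job is handed in; nothing more can be done
None
```

```bash
python3 - <<'E'
import cv2
p=cv2.imread("pics/top16.png");q=cv2.imread("pics/top0.png");cv2.imwrite("pics/cmp.png",cv2.hconcat([cv2.resize(x[120:280,80:240],None,fx=2.4,fy=2.4) for x in (q,p)]))
E
```

```text
(no output)
```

View pics/cmp.png

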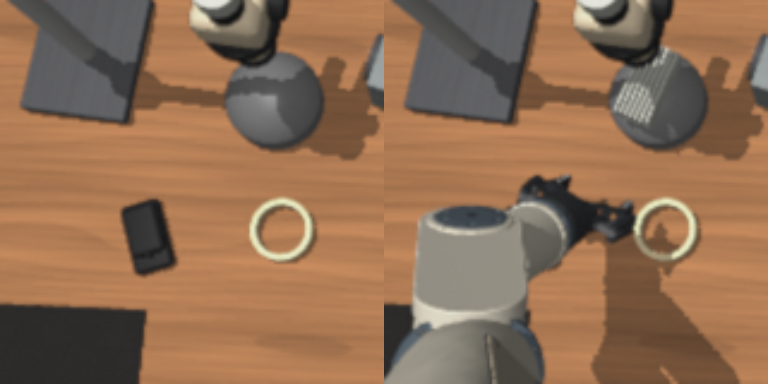

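The job is done and handed in at 27.9 s of the 58 s allowed; the hand-in reported no verdict.

- **Diffuser slide:** I lifted it out of its stand, pushed it down to the floor of the lamp's slot and let go. Its bar top measured 159–160 mm against 160 mm expected. It sits within about 1 mm of the slot's middle and in line with it.
- **Heat sink:** I picked up the leftmost one with a 26° lean, a little under the 30–45° advised, because joint 4's limit ruled out more. I set it on the dome with a light touch (wrist force changed by about 5 N) and let go. The last pictures show it fins up and still, within about 2 mm of the dome's top. The top view gives a tilt under 1°. The side view gave about 4° across the width, but it sees little of the top face.
- **Microscope:** I saw no contact with it in the pictures, and no contact shows in the force readings.

**Failed or disagreeing checks:**
- **Fingertips:** The real fingertips lie about 37 mm behind the reported TCP, so my first grasp of the slide closed on air just above its bar. I corrected for this from then on.
- **Mouse:** My last top-view check gave a shifted position for it. In that picture the forearm covers the mouse, so the reading is not usable. The side view just before shows it in its place.
- **Tin and tape:** Both read within 4 mm of where they started.

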